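# Go / no-go check of a cable-gland bore in a tilted housing

### The arm

A 6-joint arm with a two-finger parallel gripper is mounted at the origin on the work surface. World frame = base frame: x ahead of the robot, y to its left, z up, the work surface at z = 0. Lengths are in mm, angles in degrees, forces in N, time in s.
With the tool pointing down it reaches from about 350 to 975 mm from the base axis. Payload 7.1 kg.
Tool frame: the origin (TCP) lies on the centre line of the jaws, within the pads' length; the fingertips stand 8 mm ahead of it and the grasp point (between the pads) lies 11 mm behind it; z points along the fingers, y is the line along which they close (so a half turn about z gives the same grasp; the last joint's range is limited). The gripper opens to 88 mm and grips with 3 to 60 N. Pads are 20 mm wide; open, the fingers measure 115 mm over their backs; the gripper's body (75 mm by 178 mm) begins 61 mm behind the grasp point.
Start: joints at [71.448, 24.242, 93.386, -0, 62.372, -1.089], TCP at [187.532, 596.185, 230.675] pointing down, gripper open.
Joint ranges: [-172.04, 172.04], [-51.8, 120.97], [4.93, 147.93], [-75.15, 255.16], [6.16, 154.13], [-145.62, 145.62]. Speed limits (degrees/s): [136.94, 136.94, 172.46, 180, 180, 180].

### API

Orientations are given as [roll, pitch, yaw] about the fixed x, y, z axes, in that order (R = Rz(yaw) Ry(pitch) Rx(roll)).
In Python, from workcell import robot gives the robot as it stands.
- The arm moves only by the tool play_rows, never from a script. Its argument "increments" is one flat list of numbers, 7 for each row, row after row: the shift along the tool's x, y, z in cm, then the turn, a rotation vector about the tool's x, y, z in rad, then the closure, from -1 (fully open) to 1 (shut). A call has 1 to 20 rows; each row shifts and turns the commanded pose from where the row before left it, along the tool's axes as they then stand; what a row does not reach is not made up. A row lasts 1/10 s, in which the tool goes at most 50 mm and 8.59 degrees, less where a joint would pass 70% of its speed; a pose out of reach is approached as far as the arm can. A call with a gripper value outside its range is refused whole. The fingers move at their own pace and stop on an object; the grip force is fixed at half the most. Time passes only in rows, so rows that do not move let the fingers close. It gives the time, the measured TCP pose, the force, the opening and the grip force at its end, in the units of the state.
- robot.state(): the state, without advancing time (a new reading comes with each control period).
- robot.grab_frame(name): name is "scene" or "top" or "wrist"; returns a dict with "pixels" (384x512x3 uint8, blue, green, red), "fx", "fy", "cx", "cy" (pixels), "extrinsics" (4x4, takes a point from camera to world coordinates); the wrist camera has in their place "hand_eye" (4x4, takes a point from camera to tool coordinates, whose origin is the TCP and whose axes are the flange's). Camera axes: x right, y down, z forward; pixel columns grow to the right and rows downward; lengths in mm; the calibration is good to about 2 mm. A picture is of the moment at which its call begins: read the wrist's pose just before it. There is no depth.
- robot.finish_job(): hands the job in; it is judged then, once.
The state is a dict: "t": time; "q": joint angles; "qvel": joint speeds; "effort": joint torques, N m; "tcp_pos": TCP position; "ee_rot": TCP orientation; "wrist_force": force on the tool from outside, world axes, zero at the start; "wrist_torque": the same for the moment, N m; "width": opening from 0.0 (shut) to 1.0 (fully open); "gripper_force": force on a finger pad.
Only numpy, scipy, OpenCV 4.12 (cv2) and the standard library are available. Lean on these libraries where they do the work, as an engineer would, in place of code of your own. Each camera call takes 0.05 s, during which the arm holds its last target. There are 200 camera calls.

### The job

Check the gland bore of the cast housing tilted in the vice with the larger plug gauge lying on the mat: slide the long go end gently in until the handle's shoulder sits against the boss, draw it out, then offer the short no-go end squarely to the same bore and hold a light push on it to see that it is refused. Do not force the gauge or shift the housing. Then lay the gauge down gently in the empty V-rest, either way round, and leave everything else where it is.

Things in the scene. Friction and masses are not known exactly. Their poses are not given: they have to be found in the camera images.
- gauge: The larger double-ended plug gauge, 158 mm long, 0.26 to 0.42 kg, loose on the mat, any heading. Aluminium eight-sided handle 100 mm long, 34 mm across flats (lying on one flat, two flats stand upright), steel plug at each end. Origin: on its axis at the handle's middle, 17 mm up when on the mat. x axis: along the gauge to the go end. Go plug: longer, thinner; no-go plug: shorter, thicker.
- gauge_go_root (a point): Point on the gauge's axis at the shoulder between handle and go plug (x = +50 mm of the gauge). The go plug, 26.5 mm diameter and 40 mm long with a 4 mm tapered lead, runs from here to x = +90 mm. The handle's flat end here meets the boss when the go plug is fully in.
- gauge_nogo_tip (a point): Centre of the flat end face of the no-go plug (x = -68 mm of the gauge). This plug is 31 mm in diameter and 18 mm long, from x = -50 mm to -68 mm.
- housing: Grey cast box, 80 mm long, 90 wide, 70 high, with a square 50 x 50 mm bored boss 50 mm long on its end, held in the jaws of a tilting vice; its stiff hinge holds against light pushes. Origin: on that hinge, 85 mm up. z axis: along the bore, outwards and 23 to 40 degrees above level. y axis: level. The box ends 50 mm behind the boss face and stands 35 mm above the bore axis.
- bore (a point): Centre of the bore's mouth in the flat outer face of the boss (x = -55, z = +60 mm of the housing), about 0.16 m above the bench. Same axes as the housing: z along the bore, outwards. Bore 28 mm diameter, 46 mm deep, plain, sharp-edged mouth: it takes the go plug and refuses the no-go plug.
- rest_empty: Beech-wood V-rest screwed to the bench, base 118 x 66 x 8 mm, with two upright 90-degree V saddles 10 mm thick at x = -36 and +36 mm, open between, 46 mm high. Nothing lies in it at the start. Origin: centre of its underside. x axis: along the trough.
- rest_empty_v (a point): Where the middle of the gauge's axis belongs when it lies in the empty rest: 50 mm above the bench, midway between the two saddles; x along the trough.
- rest_small: A second, identical V-rest that holds the small gauge; the two rests may change places.
- small_gauge: A smaller plug gauge of the same kind (handle 24 mm across flats, 134 mm long) lying in the other V-rest, its axis 43 mm up. Not for this bore; leave it alone. Origin in the middle of its handle, x along it.
- spool: White reel of solder standing on the mat near the vice, 58 mm diameter, 50 mm high. Loose. Origin: centre of its underside.
- bin: Yellow open parts bin with black cable glands, 100 x 150 x 60 mm high, long side along its y. Loose. Origin: centre of its underside.
- multimeter: Orange and black multimeter lying on its back, 150 (x) x 78 (y) x 38 mm high. Loose. Origin: centre of its underside.
- vice: Grey tilting bench vice screwed to the bench, round base 124 mm diameter, 22 mm high, with a column that carries the tilt hinge. Its jaws hold the housing over it, within 120 mm to all sides and 0.19 m up; a T-screw handle sticks out 90 mm to its right (-y). Origin: centre of the base's underside. x axis: level, the way the bore faces.
Not all that is in view belongs to the job. What is shaped like the gauge but brown is not meant.

How it is judged (in metres and radians):
On the way, in this order (a step that is already met when the one before it is completed fails the run):
1. the go end is fully in the bore: its shoulder within 4 mm of the centre of the bore's mouth, axis within 4 degrees (distance between gauge_go_root and bore below 0.004 m and angle between the x axis of gauge and the z axis of bore, either way round below 0.07 rad), for 0.2 s.
2. the no-go end is refused: its end face within 4 mm of the centre of the mouth, axis within 5 degrees, pushed against the housing with over 2 N (distance between gauge_nogo_tip and bore below 0.004 m and angle between the x axis of gauge and the z axis of bore, either way round below 0.09 rad and contact force between gauge and housing above 2 N), for 0.2 s.
At the end, for the whole second after the job is handed in: The gauge lies still in the V saddles of the empty rest, either way round: the middle of its handle within 12 mm of the rest's marked point and its axis within 4.5 degrees of the trough, carried by the rest (distance between gauge and rest_empty_v below 0.012 m and angle between the x axis of gauge and the x axis of rest_empty_v, either way round below 0.08 rad and linear speed of gauge below 0.02 m/s and contact force between gauge and rest_empty above 1 N); the robot touches nothing.
It fails at once if the gauge is forced: more than 40 N between gauge and housing (contact force between gauge and housing above 40 N).
It fails at once if the housing is shifted: its bore moved by more than 6 mm (distance of bore from where it was at the start of the episode above 0.006 m).
It fails at once if the small gauge, spool, bin or multimeter is disturbed: moved by more than 15 mm (distance of any of small_gauge, spool, bin, multimeter from where it was at the start of the episode above 0.015 m).
It fails at once if the gauge is dropped or banged into the rest: more than 60 N between them (contact force between gauge and rest_empty above 60 N).
It also fails if it takes over 72 s, if anything falls off the work surface, if the arm or the gripper's body presses on something with over 40 N, if the wrist force passes 120 N, or if a joint passes its speed limit or range.

## Working session

There is one attempt and no reset: what is moved stays moved. The work goes in short steps, Python scripts to look and compute and a tool call to move; the robot and the scene stay as the last step left them, time stands still between calls to the robot, and variables do not carry over. Pictures are saved under pics/ and viewed, at most 10 in all, crops included, and the job is handed in when it is done.

Besides the shell and the picture viewer there is one more tool, called after "Emit:" as name(argument=value, ...) on one line, values as JSON. play_rows: Moves the arm, as the interface text tells. Its arguments: {"type":"object","properties":{"increments":{"type":"array"}},"required":["increments"]}

```bash
ls; mkdir -p pics; python3 - <<'E'
from workcell import robot
import cv2, numpy as np, pickle
s=robot.state(); print(s['t'],s['tcp_pos'],s['ee_rot'],s['width'],s['wrist_force'])
d={}
for n in ("scene","top","wrist"):
    f=robot.grab_frame(n); d[n]=f; cv2.imwrite(f'pics/{n}0.png',f['pixels'])
    print(n,f['fx'],f['fy'],f['cx'],f['cy']); print(np.round(f.get('extrinsics',f.get('hand_eye')),3).tolist())
pickle.dump(d,open('f0.pkl','wb'))
a=np.hstack([d['scene']['pixels'],d['top']['pixels']])
cv2.imwrite('pics/a.png',cv2.resize(d['top']['pixels'],(800,600),interpolation=cv2.INTER_CUBIC))
cv2.imwrite('pics/b.png',cv2.resize(d['scene']['pixels'],(800,600),interpolation=cv2.INTER_CUBIC))
E
```

```text
pics
0.0 [187.36306427 595.65690557 229.87621238] [-1.79908764e+02 -6.15195868e-05  1.62535790e+02] 0.9973355280230275 [-0.43375999 -0.29153347 -0.11548508]
scene 371.87731880807513 371.87731880807513 259.7286342686908 192.97847119954343
[[-0.309, 0.749, -0.586, 1083.11], [0.951, 0.253, -0.178, 219.901], [0.015, -0.612, -0.791, 782.049], [0.0, 0.0, 0.0, 1.0]]
top 388.2659340370287 388.2659340370287 261.0454174661806 187.85866319375094
[[0.017, -0.996, 0.088, 537.057], [-1.0, -0.018, -0.011, 52.649], [0.013, -0.088, -0.996, 994.946], [0.0, 0.0, 0.0, 1.0]]
wrist 265.2451560148017 265.2451560148017 254.74602915505898 189.73967949395373
[[-0.001, -0.97, -0.242, 64.801], [1.0, -0.001, 0.0, -0.495], [-0.001, -0.242, 0.97, -154.518], [0.0, 0.0, 0.0, 1.0]]
```

View pics/a.png

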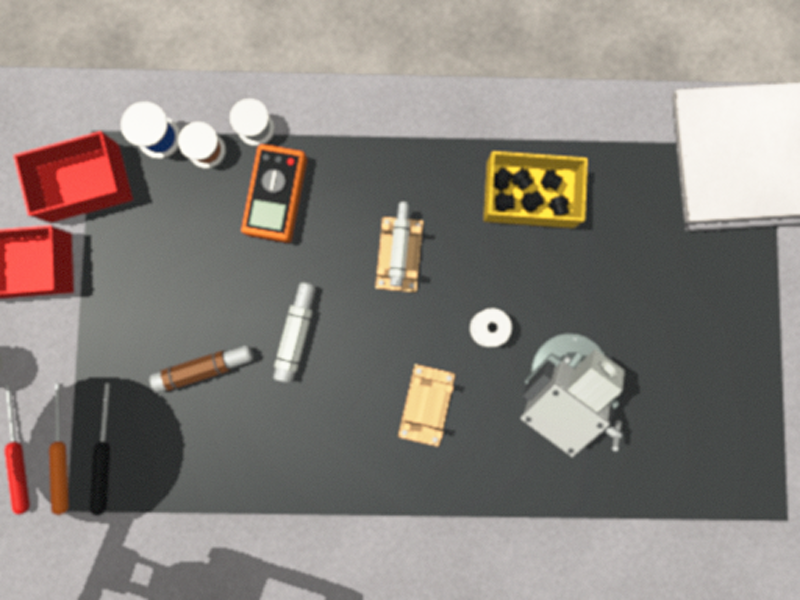

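View pics/b.png

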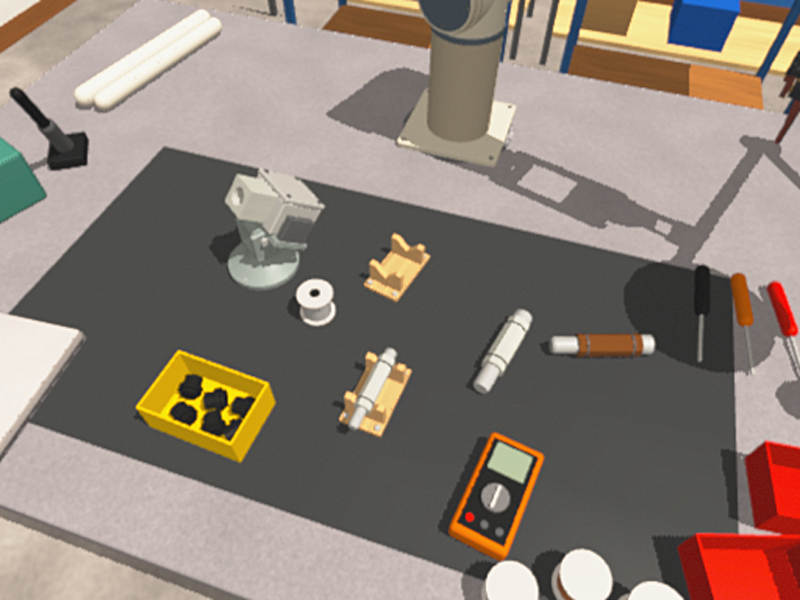

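Top view (800x600): a pale aluminium gauge lies on the mat at (295,335), a brown look-alike at (200,368), and the small gauge in a rest at (400,245). The empty rest is at (428,405). The vice is at (570,400) with its boss facing up and right. In the scene view the bore is at (237,195). The candidate that fits is the pale one on the mat, since it is neither brown nor in a rest. I'll confirm it in an enlarged crop.

```bash
cat > h.py <<'E'
import numpy as np, cv2, pickle
from scipy.spatial.transform import Rotation as R
def T(s):
    M=np.eye(4); M[:3,:3]=R.from_euler('xyz',s['ee_rot'],degrees=True).as_matrix(); M[:3,3]=s['tcp_pos']; return M
def ext(f,s=None): return np.array(f['extrinsics']) if 'extrinsics' in f else T(s)@np.array(f['hand_eye'])
def rays(f,uv,s=None):
    E=ext(f,s); uv=np.atleast_2d(uv).astype(float)
    d=np.c_[(uv[:,0]-f['cx'])/f['fx'],(uv[:,1]-f['cy'])/f['fy'],np.ones(len(uv))]@E[:3,:3].T
    return E[:3,3],d/np.linalg.norm(d,axis=1)[:,None]
def onz(f,uv,z,s=None):
    o,d=rays(f,uv,s); return o+d*((z-o[2])/d[:,2])[:,None]
def tri(rs):
    A=np.zeros((3,3));b=np.zeros(3)
    for o,d in rs:
        P=np.eye(3)-np.outer(d,d); A+=P;b+=P@o
    p=np.linalg.solve(A,b); return p,[np.linalg.norm((np.eye(3)-np.outer(d,d))@(p-o)) for o,d in rs]
def proj(f,p,s=None):
    E=np.linalg.inv(ext(f,s)); q=np.atleast_2d(p)@E[:3,:3].T+E[:3,3]
    return np.c_[f['fx']*q[:,0]/q[:,2]+f['cx'],f['fy']*q[:,1]/q[:,2]+f['cy']]
E
python3 - <<'E'
from h import *
d=pickle.load(open('f0.pkl','rb')); t=d['top']; s=d['scene']
def crop(f,x,y,w,h,k=1): return cv2.resize(f['pixels'][y:y+h,x:x+w],(400,300),interpolation=cv2.INTER_CUBIC)
m=np.vstack([np.hstack([crop(t,95,172,112,84),crop(s,295,185,130,97)]),np.hstack([crop(t,300,200,120,90),crop(s,130,95,120,90)])])
cv2.imwrite('pics/c.png',m)
k=512/800
print('gauge',onz(t,np.array([[295,335],[305,290],[285,378]])*k,17))
print('rest',onz(t,np.array([[428,405]])*k,20),'vice',onz(t,np.array([[572,362]])*k,22),'spool',onz(t,np.array([[490,327]])*k,50))
print('smallrest',onz(t,np.array([[400,250]])*k,40))
E
```

```text
gauge [[553.73767593 221.44838379  17.        ]
 [626.54086396 207.7719325   17.        ]
 [485.06772574 235.05300568  17.        ]]
rest [[446.48281548   6.47376685  20.        ]] vice [[ 518.31710703 -222.91872767   22.        ]] spool [[570.9304419  -87.07549936  50.        ]]
smallrest [[691.08740414  55.45579063  40.        ]]
```

View pics/c.png

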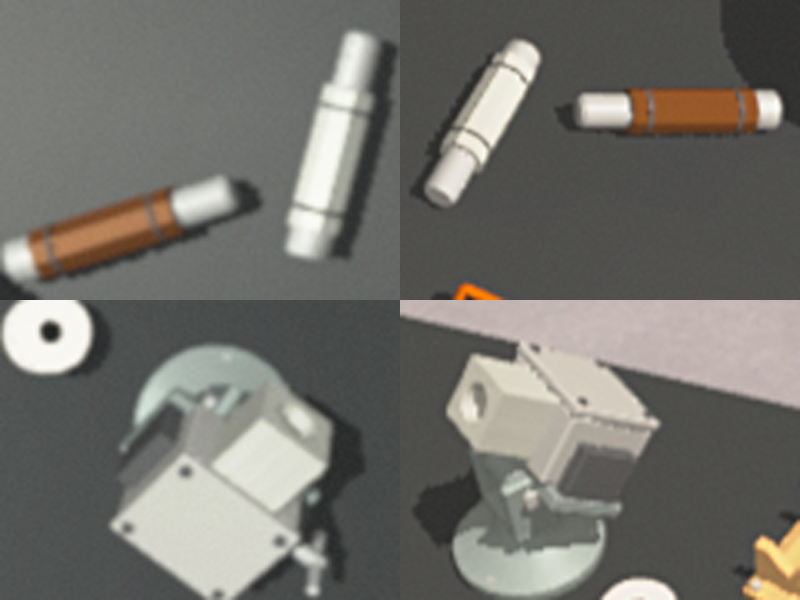

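The crop confirms it. The pale gauge at crop (335,150) has its longer, thinner go plug at the upper end (355,60) in the top view and the short thick no-go plug at (305,235). The brown one at crop (115,225) is the decoy. The bore shows at crop (473,402) in the scene view and (300,415) in the top view.

```bash
python3 - <<'E'
from h import *
d=pickle.load(open('f0.pkl','rb')); t=d['top']; s=d['scene']
def blob(f,x,y,w,h,thr=130):
    im=f['pixels'][y:y+h,x:x+w].astype(int); m=((im.min(2)>thr)&(im.max(2)-im.min(2)<40)).astype(np.uint8)
    n,l,st,c=cv2.connectedComponentsWithStats(m); i=1+np.argmax(st[1:,4]); 
    p=np.argwhere(l==i)[:,::-1]+[x,y]; return p.astype(np.float32)
pt=blob(t,172,172,35,84); ps=blob(s,295,190,52,70)
E={}
for n,f,p in(('t',t,pt),('s',s,ps)):
    c=p.mean(0); u,sv,v=np.linalg.svd(p-c,full_matrices=False); a=v[0]; q=(p-c)@a
    e=np.array([c+a*(q.min()-.5),c+a*(q.max()+.5)]); print(n,len(p),e.round(1).tolist(), c); E[n]=e
w=onz(t,E['t'],17); print(w, 'mid',w.mean(0),np.linalg.norm(w[1]-w[0]), np.degrees(np.arctan2(*(w[0]-w[1])[1::-1])))
ws=onz(s,E['s'],17); print(ws,np.linalg.norm(ws[1]-ws[0]))
# height from two views: axis line = intersection of planes
def plane(f,e):
    o,dd=rays(f,e); n=np.cross(dd[0],dd[1]); n/=np.linalg.norm(n); return n,n@o
n1,b1=plane(t,E['t']); n2,b2=plane(s,E['s']); D=np.cross(n1,n2); D/=np.linalg.norm(D)
for x in(490,550,620): print('axis',np.linalg.solve(np.array([n1,n2,[1,0,0]]),[b1,b2,x]))
# bore
def C(f,x,y,w,h,pts): return np.array(pts)*[w/400,h/300]+[x,y]-0.5*0
bt=C(t,300,200,120,90,[[300,115]]); bs=C(s,130,95,120,90,[[73,102]])
print('bore',tri([(r[0],r[1][0]) for r in(rays(t,bt),rays(s,bs))]))
# boss top-face edges top view: front corners and back corners
pairs=[([273,83],[88,53]),([330,130],[50,110])] # none exact
# lid corners: back box
lt=C(t,300,200,120,90,[[186,171],[280,241],[127,228],[218,294]]); ls=C(s,130,95,120,90,[[245,107-0],[182,101],[250,126],[131,45]])
E
```

```text
t 811 [[195.89999389648438, 180.0], [178.89999389648438, 244.3000030517578]] [187.00616 213.61899]
s 702 [[336.8999938964844, 198.3000030517578], [307.70001220703125, 248.0]] [322.65384 222.55128]
[[640.78542026 206.33993579  17.        ]
 [479.10696784 243.66270768  17.        ]] mid [559.94619405 225.00132173  17.        ] 165.93044108781785 -12.998775331767003
[[469.32616433 242.00968621  17.        ]
 [635.41707474 204.36293901  17.        ]] 170.3040460325155
axis [490.         239.07190439  28.43011717]
axis [550.         225.35738861  27.6801553 ]
axis [620.         209.35712021  26.80519979]
bore (array([ 515.33995206, -231.03752687,  167.14181606]), [np.float64(1.8263549679631441), np.float64(1.8263549679630862)])
```

```bash
cat >> h.py <<'E'
def frame(x,z):
    x=np.array(x,float);z=np.array(z,float);z/=np.linalg.norm(z);x-=z*(x@z);x/=np.linalg.norm(x);return np.c_[x,np.cross(z,x),z]
def down(yaw): return R.from_euler('xyz',[180,0,yaw],degrees=True).as_matrix()
def plan(P,Rm,n,turn=None,grip=-1,T0=None,show=True):
    """rows from T0 to (P,Rm); turn = total tool-z turn in deg to force direction"""
    from workcell import robot
    M=T(robot.state()) if T0 is None else T0.copy()
    p0=M[:3,3].copy(); rv=R.from_matrix(M[:3,:3].T@Rm).as_rotvec()
    if turn is not None and np.sign(turn)!=np.sign(rv[2]): rv=rv*(1-2*np.pi/np.linalg.norm(rv))
    R0=M[:3,:3].copy(); out=[]
    for k in range(1,n+1):
        a=k/n; tgt=p0+a*(np.array(P)-p0); Rt=R0@R.from_rotvec(a*rv).as_matrix() if k<n else Rm
        w=R.from_matrix(M[:3,:3].T@Rt).as_rotvec().round(3); s=(M[:3,:3].T@(tgt-M[:3,3])/10).round(2)
        M[:3,3]+=M[:3,:3]@s*10; M[:3,:3]=M[:3,:3]@R.from_rotvec(w).as_matrix()
        out+= [*s.tolist(),*w.tolist(),grip]
    if show:
        for i in range(0,len(out),7): print(','.join('%g'%v for v in out[i:i+7])+',')
    return M
E
python3 - <<'E'
from h import *
M=plan([590,-290,250],down(-40),25,turn=1); print(M[:3,3])
E
```

```text
-2.6,-2.9,-0.08,0,0,0.141,-1,
-2.98,-2.5,-0.07,0,0,0.142,-1,
-3.3,-2.06,-0.08,0,0,0.141,-1,
-3.57,-1.57,-0.07,0,0,0.142,-1,
-3.74,-1.05,-0.08,0,0,0.141,-1,
-3.86,-0.51,-0.08,0,0,0.141,-1,
-3.89,0.03,-0.07,0,0,0.142,-1,
-3.85,0.59,-0.08,0,0.001,0.141,-1,
-3.73,1.12,-0.08,0,-0,0.142,-1,
-3.53,1.63,-0.08,0,-0,0.141,-1,
-3.27,2.12,-0.08,0,-0,0.141,-1,
-2.93,2.55,-0.08,0,-0,0.142,-1,
-2.55,2.94,-0.08,0,-0,0.141,-1,
-2.11,3.27,-0.08,0,-0,0.142,-1,
-1.62,3.54,-0.08,0,-0,0.141,-1,
-1.11,3.73,-0.08,0,-0,0.141,-1,
-0.58,3.85,-0.08,0,0,0.142,-1,
-0.02,3.89,-0.08,0,0,0.141,-1,
0.52,3.86,-0.08,0,0,0.142,-1,
1.07,3.74,-0.08,0,0,0.141,-1,
1.58,3.56,-0.08,0,0,0.141,-1,
2.06,3.3,-0.08,0,0,0.142,-1,
2.51,2.98,-0.08,0,0,0.141,-1,
2.9,2.59,-0.08,0,0,0.142,-1,
3.24,2.15,-0.08,0,0,0.141,-1,
[ 589.99452601 -289.95581164  249.99359666]
```

Emit:
play_rows(increments=[-2.6,-2.9,-0.1,0,0,0.141,-1,-3.0,-2.5,-0.1,0,0,0.142,-1,-3.3,-2.1,-0.1,0,0,0.141,-1,-3.6,-1.6,-0.1,0,0,0.142,-1,-3.7,-1.0,-0.1,0,0,0.141,-1,-3.9,-0.5,-0.1,0,0,0.141,-1,-3.9,0,-0.1,0,0,0.142,-1,-3.8,0.6,-0.1,0,0,0.141,-1,-3.7,1.1,-0.1,0,0,0.142,-1,-3.5,1.6,-0.1,0,0,0.141,-1,-3.3,2.1,-0.1,0,0,0.141,-1,-2.9,2.6,-0.1,0,0,0.142,-1,-2.5,2.9,-0.1,0,0,0.141,-1])

```text
t: 1.45
tcp_pos: [397.0, 134.9, 243.8]
ee_rot: [180.0, -0.0, 56.9]
wrist_force: [0.2, 0.4, 0.7]
width: 0.998
gripper_force: 0.0
```

Emit:
play_rows(increments=[-2.1,3.3,-0.1,0,0,0.142,-1,-1.6,3.5,-0.1,0,0,0.141,-1,-1.1,3.7,-0.1,0,0,0.141,-1,-0.6,3.9,-0.1,0,0,0.142,-1,0,3.9,-0.1,0,0,0.141,-1,0.5,3.9,0,0,0,0.142,-1,1.1,3.7,0,0,0,0.141,-1,1.6,3.5,0,0,0,0.141,-1,2.1,3.3,0,0,0,0.142,-1,2.5,3.0,0,0,0,0.141,-1,2.9,2.6,0,0,0,0.142,-1,3.2,2.2,0,0,0,0.141,-1,0,0,0,0,0,0,-1])

```text
t: 2.75
tcp_pos: [591.3, -292.5, 248.1]
ee_rot: [180.0, -0.1, -40.4]
wrist_force: [-0.2, 0.0, -0.1]
width: 1.002
gripper_force: 0.0
```

```bash
python3 - <<'E'
from h import *
from workcell import robot
s=robot.state(); f=robot.grab_frame('wrist'); pickle.dump((s,f),open('v1.pkl','wb'))
print(s['t'],s['tcp_pos'],s['ee_rot'],s['q'],np.abs(s['qvel']).max())
print(proj(f,[515,-231,167],s))
cv2.imwrite('pics/v1.png',cv2.resize(f['pixels'],(800,600),interpolation=cv2.INTER_CUBIC))
E
```

```text
2.75 [ 591.34132301 -292.47914439  248.13831452] [ 1.79978425e+02 -9.43269256e-02 -4.03578320e+01] [-2.73313553e+01  2.61126966e+01  8.79174097e+01 -4.63244160e-02
  6.58828642e+01  1.03045391e+02] 5.126720197396968
[[257.38715811 291.53049993]]
```

View pics/v1.png

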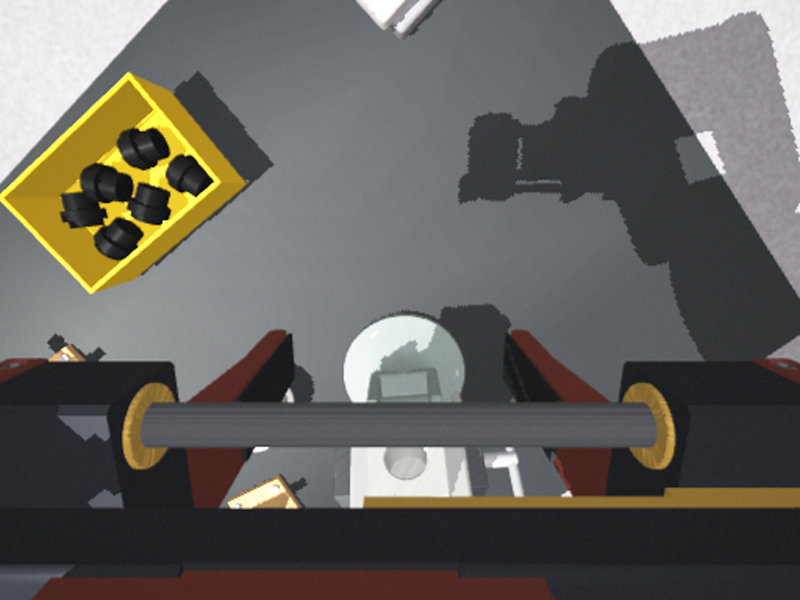

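The bore shows at (405,462), partly hidden by the gripper rod and body. I'll tilt the tool so it appears above the rod.

```bash
python3 - <<'E'
from h import *
a=np.radians(16);h=np.radians(-40)
z=[-np.sin(a)*np.cos(h),-np.sin(a)*np.sin(h),-np.cos(a)]
Rm=frame([np.cos(h),np.sin(h),0],z)
P=np.array([534,-247,265])
M=plan(P+40*Rm[:,1],Rm,4)
print();plan(P-40*Rm[:,1],Rm,4,T0=M)
E
```

```text
-1.77,1.08,-0.43,-0,-0.07,-0.001,-1,
-1.8,1.08,-0.3,-0,-0.069,-0,-1,
-1.81,1.07,-0.18,-0,-0.07,-0.001,-1,
-1.82,1.08,-0.05,-0,-0.07,-0,-1,

-0,-2,0,-0,0,-0,-1,
-0,-2,0,-0,0,-0,-1,
-0,-2,0,-0,0,-0,-1,
-0.01,-2,0,-0,0,-0,-1,
```

Emit:
play_rows(increments=[-1.8,1.1,-0.4,0,-0.07,0,-1,-1.8,1.1,-0.3,0,-0.07,0,-1,-1.8,1.1,-0.2,0,-0.07,0,-1,-1.8,1.1,0,0,-0.07,0,-1,0,0,0,0,0,0,-1,0,0,0,0,0,0,-1])

```text
t: 3.4
tcp_pos: [507.8, -276.1, 265.0]
ee_rot: [-180.0, 16.0, -39.9]
wrist_force: [0.6, 0.0, -0.1]
width: 1.001
gripper_force: 0.0
```

```bash
python3 - <<'E'
from h import *
from workcell import robot
s=robot.state(); f=robot.grab_frame('wrist'); pickle.dump((s,f),open('v2.pkl','wb'))
print(s['tcp_pos'],s['ee_rot'],np.abs(s['qvel']).max(),proj(f,[515,-231,167],s))
E
```

```text
[ 507.80122653 -276.06538718  264.97708951] [-179.97792479   15.96467535  -39.94065723] 0.5097419737054796 [[215.32017056 188.13550162]]
```

Emit:
play_rows(increments=[0,-2,0,0,0,0,-1,0,-2,0,0,0,0,-1,0,-2,0,0,0,0,-1,0,-2,0,0,0,0,-1,0,0,0,0,0,0,-1,0,0,0,0,0,0,-1])

```text
t: 4.05
tcp_pos: [559.4, -214.5, 265.0]
ee_rot: [180.0, 16.1, -39.9]
wrist_force: [0.3, -0.7, -0.0]
width: 0.996
gripper_force: 0.0
```

```bash
python3 - <<'E'
from h import *
from workcell import robot
s=robot.state(); f=robot.grab_frame('wrist'); pickle.dump((s,f),open('v3.pkl','wb'))
print(s['tcp_pos'],s['ee_rot'],np.abs(s['qvel']).max(),proj(f,[515,-231,167],s))
s2,f2=pickle.load(open('v2.pkl','rb'))
o=[]
for ss,ff in((s2,f2),(s,f)):
    c=proj(ff,[515,-231,167],ss)[0].astype(int); x,y=c-[50,70]; print(x,y)
    o.append(cv2.resize(ff['pixels'][y:y+150,x:x+100],(400,600),interpolation=cv2.INTER_CUBIC))
cv2.imwrite('pics/v23.png',np.hstack(o))
E
```

```text
[ 559.44569533 -214.53349111  264.96064588] [179.97684199  16.05273572 -39.89855552] 1.524676972987332 [[296.33095252 188.09953566]]
165 118
246 118
```

View pics/v23.png

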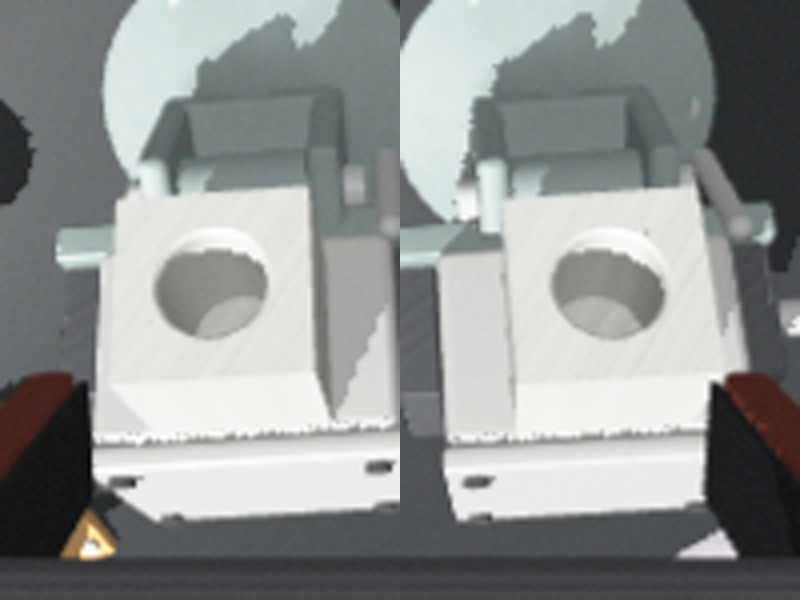

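Both crops show the square boss face. In the left view its corners are (116,200), (304,186), (328,371) and (111,385), with the bore centred at (211,284). In the right view they are (502,202), (695,187), (720,370) and (514,384), with the bore at (609,284). I'll triangulate these.

```bash
python3 - <<'E'
from h import *
s2,f2=pickle.load(open('v2.pkl','rb'));s3,f3=pickle.load(open('v3.pkl','rb'))
px=lambda p,x,y:(np.array(p,float)+.5)/4-.5+[x,y]
A=px([[116,200],[304,186],[328,371],[111,385],[211,284]],165,118)
B=px([[102,202],[295,187],[320,370],[114,384],[209,284]],246,118)
# subpixel corners
for f,P in((f2,A),(f3,B)):
    g=cv2.cvtColor(f['pixels'],cv2.COLOR_BGR2GRAY)
    q=cv2.cornerSubPix(g,P[:4].astype(np.float32).reshape(-1,1,2),(3,3),(-1,-1),(3,30,.01)).reshape(-1,2); print((q-P[:4]).round(2).tolist())
o2,d2=rays(f2,A,s2);o3,d3=rays(f3,B,s3)
X=[];
for i in range(5):
    p,r=tri([(o2,d2[i]),(o3,d3[i])]); X.append(p); print(p.round(1),np.round(r[0],2))
X=np.array(X);c=X[:4].mean(0);n=np.linalg.svd(X-X.mean(0))[2][2]; n*=np.sign(n[2])
print('centre',c,'edges',[np.linalg.norm(X[i]-X[(i+1)%4]).round(1) for i in range(4)])
print('normal',n,'elev',np.degrees(np.arcsin(n[2])),'head',np.degrees(np.arctan2(n[1],n[0])))
e=(X[1]-X[0]+X[2]-X[3]);v=(X[3]-X[0]+X[2]-X[1]); print('level edge head',np.degrees(np.arctan2(e[1],e[0])),'tilt',np.degrees(np.arcsin(e[2]/np.linalg.norm(e))))
print('upedge elev',np.degrees(np.arcsin(v[2]/np.linalg.norm(v))),'head',np.degrees(np.arctan2(v[1],v[0])))
# PnP on the 50 mm square, each view
ob=np.array([[-25,-25,0],[25,-25,0],[25,25,0],[-25,25,0]],float)
for f,P,s in((f2,A,s2),(f3,B,s3)):
    K=np.array([[f['fx'],0,f['cx']],[0,f['fy'],f['cy']],[0,0,1]])
    ok,rs,ts,er=cv2.solvePnPGeneric(ob,P[:4],K,None,flags=cv2.SOLVEPNP_IPPE)
    E=ext(f,s)
    for r,t,e in zip(rs,ts,er):
        m=-(E[:3,:3]@cv2.Rodrigues(r)[0])[:,2]; print('pnp',(E[:3,:3]@t.ravel()+E[:3,3]).round(1),np.degrees([np.arcsin(m[2]),np.arctan2(m[1],m[0])]).round(1),e)
E
```

```text
[[-0.1, 0.74], [0.93, 0.12], [0.0, 0.0], [0.0, 0.0]]
[[1.15, -0.47], [0.1, -0.9], [0.0, 0.0], [0.0, 0.0]]
[ 540.  -220.3  146.3] 0.3
[ 512.5 -261.   148.3] 0.15
[ 477.8 -240.   172.4] 0.11
[ 513.4 -200.8  181.7] 0.1
[ 512.9 -231.6  165.8] 0.02
centre [ 510.92116143 -230.53812033  162.15926726] edges [np.float64(49.2), np.float64(47.2), np.float64(53.8), np.float64(48.4)]
normal [ 0.45992121 -0.4422581   0.76998718] elev 50.35273751739286 head -43.878390996063835
level edge head -128.32664821129822 tilt -4.075274086557333
upedge elev 39.019957503895434 head 146.49921910337653
pnp [ 512.7 -233.   166.1] [ 37.7 -43.8] [0.67840953]
pnp [ 512.  -233.2  168.8] [  77.  -102.8] [2.01377516]
pnp [ 511.5 -230.5  162.1] [ 37.6 -31.6] [0.08336148]
pnp [ 511.  -229.7  163.7] [77.6 16.3] [1.18808032]
```

```bash
cat > face.py <<'E'
from h import *
from scipy.optimize import least_squares
from scipy.ndimage import map_coordinates, gaussian_filter
def edge(g,a,b,w=2.5):
    a,b=np.array(a),np.array(b);u=(b-a)/np.linalg.norm(b-a);n=np.array([-u[1],u[0]]);pts=[]
    ts=np.arange(-w,w+.01,.1)
    for k in np.linspace(.12,.88,30):
        c=a+(b-a)*k; q=c+ts[:,None]*n; pr=map_coordinates(g,[q[:,1],q[:,0]],order=1); gr=np.abs(np.gradient(pr))
        gr=np.where(gr>.5*gr.max(),gr,0); pts.append(c+n*(gr@ts/gr.sum()))
    return np.array(pts,np.float32)
def corners(f,P):
    g=gaussian_filter(cv2.cvtColor(f['pixels'],cv2.COLOR_BGR2GRAY).astype(float),.7); L=[]
    for i in range(4):
        e=edge(g,P[i],P[(i+1)%4]); l=cv2.fitLine(e,cv2.DIST_HUBER,0,.01,.01).ravel()
        L.append(np.cross([l[2],l[3],1],[l[2]+l[0],l[3]+l[1],1]))
    c=[np.cross(L[i-1],L[i]) for i in range(4)]; return np.array([p[:2]/p[2] for p in c])
def pose(x):
    h,t=np.radians(x[3:5]); z=np.array([np.cos(t)*np.cos(h),np.cos(t)*np.sin(h),np.sin(t)]);y=np.array([-np.sin(h),np.cos(h),0]);up=np.cross(z,y)  # x axis of housing negated = up
    up=-np.cross(y,z); return np.array(x[:3]),z,y,up
def fit(obs,x0):
    def pts(x):
        c,z,y,up=pose(x); return np.array([c+25*y-25*up,c-25*y-25*up,c-25*y+25*up,c+25*y+25*up,c])
    def res(x): return np.concatenate([((proj(f,pts(x),s)-P)).ravel() for f,s,P in obs])
    r=least_squares(res,x0,loss='soft_l1',f_scale=.5); return r.x,r.fun.reshape(-1,5,2),np.sqrt(np.diag(np.linalg.inv(r.jac.T@r.jac)))*.3
E
python3 - <<'E'
from face import *
s2,f2=pickle.load(open('v2.pkl','rb'));s3,f3=pickle.load(open('v3.pkl','rb'))
px=lambda p,x,y:(np.array(p,float)+.5)/4-.5+[x,y]
A=px([[116,200],[304,186],[328,371],[111,385],[211,284]],165,118)
B=px([[102,202],[295,187],[320,370],[114,384],[209,284]],246,118)
def run(f,P):
    c=corners(f,P[:4]); print('moved',(c-P[:4]).round(2).tolist()); return np.vstack([c,P[4]])
A=run(f2,A);B=run(f3,B)
x0=[512,-231,165,-40,35]
for obs in([(f2,s2,A),(f3,s3,B)],[(f2,s2,A)],[(f3,s3,B)]):
    x,r,sd=fit(obs,x0); print(x.round(1),sd.round(2)); print(r.round(2).tolist())
E
```

```text
moved [[0.14, -0.57], [0.62, -0.15], [-2.27, 0.07], [-3.08, 0.03]]
moved [[-0.2, -1.07], [0.57, -0.33], [1.42, 0.31], [0.12, 0.25]]
[ 513.7 -232.1  166.6  -35.8   38. ] [0.39 0.23 0.7  0.27 0.79]
[[[-0.5, 0.26], [0.27, 0.11], [-1.51, 0.23], [1.7, -0.11], [-0.3, -0.49]], [[0.13, 0.19], [-0.08, -0.01], [-0.02, 0.24], [0.31, -0.1], [0.07, -0.52]]]
[ 516.5 -236.5  174.8  -35.7   33.4] [0.64 1.01 1.89 0.39 1.17]
[[[-0.59, 0.32], [1.59, 0.02], [-0.43, 0.13], [0.35, -0.01], [-0.05, -0.69]]]
[ 514.3 -232.3  167.5  -35.8   37.7] [0.74 0.32 1.26 0.35 1.11]
[[[-0.04, 0.14], [-0.08, -0.01], [0.02, 0.33], [0.11, -0.05], [-0.02, -0.51]]]
```

```bash
python3 - <<'E'
from h import *
M=plan([558,225,160],down(-13),11); print(M[:3,3])
E
```

```text
-2.21,-3.06,1.63,-0.006,0.025,-0.042,-1,
-2.12,-3.16,1.55,-0.006,0.025,-0.043,-1,
-2.03,-3.26,1.49,-0.006,0.025,-0.042,-1,
-1.92,-3.36,1.42,-0.006,0.025,-0.043,-1,
-1.8,-3.43,1.34,-0.006,0.025,-0.042,-1,
-1.7,-3.53,1.29,-0.006,0.025,-0.043,-1,
-1.57,-3.6,1.22,-0.006,0.025,-0.042,-1,
-1.45,-3.67,1.16,-0.006,0.025,-0.043,-1,
-1.32,-3.73,1.11,-0.006,0.025,-0.042,-1,
-1.19,-3.8,1.05,-0.006,0.025,-0.043,-1,
-1.05,-3.85,1,-0.006,0.025,-0.042,-1,
[557.97310405 225.0397713  160.01648338]
```

Emit:
play_rows(increments=[-2.2,-3.1,1.6,-0.006,0.025,-0.042,-1,-2.1,-3.2,1.5,-0.006,0.025,-0.043,-1,-2.0,-3.3,1.5,-0.006,0.025,-0.042,-1,-1.9,-3.3,1.4,-0.006,0.025,-0.043,-1,-1.8,-3.4,1.4,-0.006,0.025,-0.042,-1,-1.7,-3.5,1.3,-0.006,0.025,-0.043,-1,-1.6,-3.6,1.2,-0.006,0.025,-0.042,-1,-1.5,-3.7,1.2,-0.006,0.025,-0.043,-1,-1.3,-3.7,1.1,-0.006,0.025,-0.042,-1,-1.2,-3.8,1.1,-0.006,0.025,-0.043,-1,-1.1,-3.8,1.0,-0.006,0.025,-0.042,-1,0,0,0,0,0,0,-1,0,0,0,0,0,0,-1])

```text
t: 5.4
tcp_pos: [557.5, 224.1, 159.5]
ee_rot: [179.9, 0.0, -13.0]
wrist_force: [-0.2, -0.9, 1.2]
width: 0.995
gripper_force: 0.0
```

```bash
cat > gauge.py <<'E'
from h import *
def look(name):
    from workcell import robot
    s=robot.state(); f=robot.grab_frame('wrist'); pickle.dump((s,f),open(name+'.pkl','wb')); cv2.imwrite(f'pics/{name}.png',f['pixels']); return s,f
def measure(f,s,c0,thr=130,z=17):
    im=f['pixels'].astype(int); m=((im.min(2)>thr)&(im.max(2)-im.min(2)<45)).astype(np.uint8)
    n,l,st,c=cv2.connectedComponentsWithStats(m); u,v=proj(f,c0,s)[0].astype(int); i=l[v,u]
    p=(np.argwhere(l==i)[:,::-1]).astype(np.float32)
    w=onz(f,p,z,s)[:,:2]; ct=w.mean(0); a=np.linalg.svd(w-ct,full_matrices=False)[2][0]; a*=np.sign(a[0]); b=np.array([-a[1],a[0]])
    q=(w-ct)@a; r=(w-ct)@b
    prof=[(k,round(r[abs(q-k)<2].min(),1),round(r[abs(q-k)<2].max(),1)) for k in range(-75,91,10) if (abs(q-k)<2).sum()>3]
    return len(p),st[i],ct,np.degrees(np.arctan2(a[1],a[0])),q.min(),q.max(),prof,a,b
E
python3 - <<'E'
from gauge import *
s,f=look('g1'); print(s['t'],s['tcp_pos'],s['ee_rot'])
n,st,ct,h,q0,q1,prof,a,b=measure(f,s,[558,225,30]); print(n,st,ct,h,q0,q1); print(prof)
print('mid',ct+a*((q0+68+q1-90)/2))
E
```

```text
5.4 [557.52829972 224.13277184 159.5011371 ] [ 1.79943294e+02  3.12881085e-02 -1.30090083e+01]
3919 [ 242  107   32  144 3919] [559.34833691 220.33572556] -12.986364209895164 -86.04142831786503 81.1452145986818
[(-75, np.float64(-14.4), np.float64(14.7)), (-65, np.float64(-15.5), np.float64(15.8)), (-55, np.float64(-17.8), np.float64(16.9)), (-45, np.float64(-17.6), np.float64(16.8)), (-35, np.float64(-17.5), np.float64(16.7)), (-25, np.float64(-17.3), np.float64(16.5)), (-15, np.float64(-17.2), np.float64(17.6)), (-5, np.float64(-17.1), np.float64(17.5)), (5, np.float64(-16.9), np.float64(17.3)), (15, np.float64(-17.9), np.float64(17.2)), (25, np.float64(-16.6), np.float64(17.1)), (35, np.float64(-17.6), np.float64(17.0)), (45, np.float64(-13.0), np.float64(12.4)), (55, np.float64(-12.8), np.float64(12.3)), (65, np.float64(-12.7), np.float64(12.2)), (75, np.float64(-12.6), np.float64(12.1))]
mid [546.24418457 223.35777281]
```

Emit:
play_rows(increments=[-0.4,0.2,3,0,0,0,-1,-0.3,0.1,3,0,0,0,-1,0,0,3,0,0,0,-1,0,0,2.5,0,0,0,-1,0,0,1.5,0,0,0,-1,0,0,1.0,0,0,0,-1,0,0,0.7,0,0,0,-1,0,0,0,0,0,0,-1,0,0,0,0,0,0,-1])

```text
t: 6.35
tcp_pos: [551.0, 222.9, 13.5]
ee_rot: [-180.0, -0.1, -13.1]
wrist_force: [0.5, 0.1, 0.1]
width: 1.004
gripper_force: 0.0
```

```bash
python3 - <<'E'
from gauge import *
s,f=look('g2'); print(s['t'],s['tcp_pos'],s['ee_rot'],s['wrist_force'])
Tm=T(s); print('expected origin in tool',np.linalg.inv(Tm)@[550,222.5,17,1])
s1,f1=pickle.load(open('g1.pkl','rb'))
a=f1['pixels'][80:280,190:325]; b=f['pixels']
cv2.imwrite('pics/g12.png',np.hstack([cv2.resize(a,(400,600)),cv2.resize(b[84:384,156:356],(400,600))]))
E
```

```text
6.35 [550.99831714 222.88801647  13.45998307] [-1.79975416e+02 -6.18592307e-02 -1.30747642e+01] [0.48692417 0.1262304  0.14403607]
expected origin in tool [-0.88083601  0.60227962 -3.54122874  1.        ]
```

View pics/g12.png

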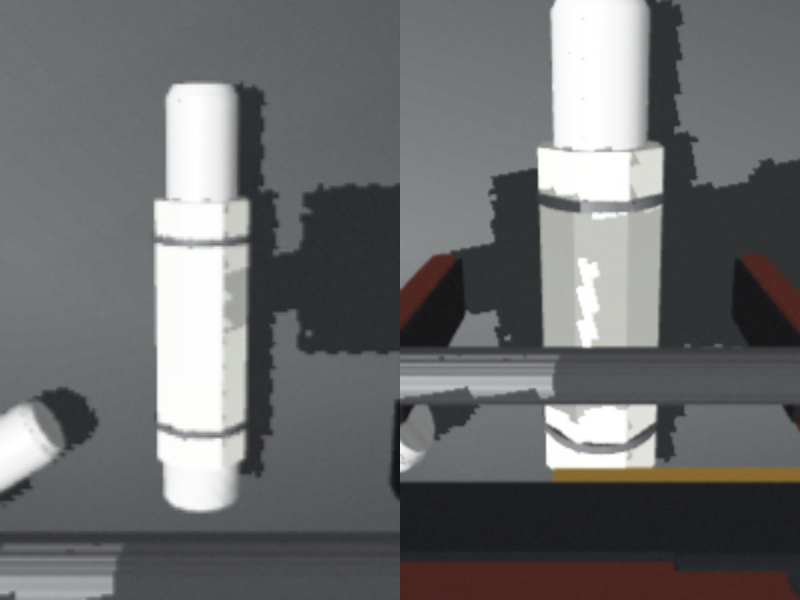

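Left: the go plug points up in the image (tip row 83, shoulder row 200) and the short no-go plug is below. Right: the gauge sits centred between the open fingers, with the shoulder at (600,146). I'll triangulate the shoulder from the two views.

```bash
python3 - <<'E'
from h import *
s1,f1=pickle.load(open('g1.pkl','rb'));s2,f2=pickle.load(open('g2.pkl','rb'))
m1=lambda p:np.array(p)*[135/400,200/600]+[190,80]-[.33,.33]; m2=lambda p:np.array(p)/2+[156,84]-.25
Ti=np.linalg.inv(T(s2))
for n,a,b in(('shoulder top L',[155,200],[139,145]),('shoulder top R',[249,200],[263,145]),('ring1 L',[154,238],[140,198]),('ring1 R',[250,238],[261,198])):
    o,d=rays(f1,m1(a),s1);o2,d2=rays(f2,m2(b),s2); p,r=tri([(o,d[0]),(o2,d2[0])]); print(n,p.round(1),round(r[0],2),'tool',(Ti@[*p,1]).round(1)[:3])
E
```

```text
shoulder top L [601.5 228.1  15.2] 0.07 tool [ 48.1 -16.5  -1.7]
shoulder top R [593.8 193.6  17.5] 0.1 tool [48.3 18.8 -4. ]
ring1 L [588.3 230.8  23.2] 0.52 tool [ 34.6 -16.2  -9.7]
ring1 R [580.8 197.1  24.7] 0.56 tool [ 34.8  18.4 -11.2]
```

Emit:
play_rows(increments=[-0.1,0.1,0.2,0,0,0,-1,-0.1,0,0,0,0,0,-1,0,0,0,0,0,0,1,0,0,0,0,0,0,1,0,0,0,0,0,0,1,0,0,0,0,0,0,1,0,0,0,0,0,0,1,0,0,0,0,0,0,1,0,0,0,0,0,0,1,0,0,0,0,0,0,1])

```text
t: 7.4
tcp_pos: [548.3, 222.3, 10.7]
ee_rot: [180.0, -0.0, -13.1]
wrist_force: [-0.3, 0.5, -0.3]
width: 0.387
gripper_force: 30.0
```

```bash
python3 - <<'E'
from h import *
from workcell import robot
s=robot.state(); print({k:np.round(s[k],2) for k in('t','tcp_pos','ee_rot','q','width','gripper_force','wrist_force','wrist_torque')})
# lift, then pre-insert pose
h,t=np.radians([-35.8,38]); b=np.array([np.cos(t)*np.cos(h),np.cos(t)*np.sin(h),np.sin(t)]); zt=np.array([np.sin(t)*np.cos(h),np.sin(t)*np.sin(h),-np.cos(t)])
Rm=frame(-b,zt); print(R.from_matrix(Rm).as_euler('xyz',degrees=True))
B=np.array([513.6,-232.1,166.4])
# gauge origin at tool (-2,0,-6); tip 90 ahead; 60 mm short of mouth
g=B+b*(90+60); P=g-Rm@[0,0,-6.]
print('pre',P)
p0=np.array(s['tcp_pos'])+[0,0,240]
M0=T(s);M0[:3,3]=p0
M=plan(P,Rm,26,turn=-1,grip=1,T0=M0); print(M[:3,3])
E
```

```text
{'t': np.float64(7.4), 'tcp_pos': array([548.3 , 222.31,  10.73]), 'ee_rot': array([ 1.800e+02, -1.000e-02, -1.307e+01]), 'q': array([ 2.0920e+01,  3.9740e+01,  1.0305e+02, -2.0000e-02,  3.7200e+01,
        1.2401e+02]), 'width': np.float64(0.39), 'gripper_force': np.float64(30.0), 'wrist_force': array([-0.31,  0.51, -0.34]), 'wrist_torque': array([0.12, 0.12, 0.  ])}
[-180.    38.   144.2]
pre [ 612.46509617 -303.40375618  254.02115678]
0.7,1.91,-0.01,-0.035,-0.007,-0.1,1,
0.5,1.98,0.05,-0.034,-0.007,-0.101,1,
0.3,2.01,0.12,-0.035,-0.007,-0.1,1,
0.11,2.02,0.18,-0.034,-0.007,-0.101,1,
-0.11,2.02,0.26,-0.035,-0.007,-0.1,1,
-0.3,1.99,0.32,-0.034,-0.007,-0.1,1,
-0.49,1.94,0.4,-0.035,-0.007,-0.101,1,
-0.68,1.86,0.46,-0.035,-0.007,-0.1,1,
-0.86,1.77,0.54,-0.034,-0.006,-0.101,1,
-1.03,1.65,0.6,-0.035,-0.007,-0.1,1,
-1.19,1.52,0.66,-0.034,-0.007,-0.1,1,
-1.32,1.37,0.72,-0.035,-0.007,-0.101,1,
-1.45,1.2,0.78,-0.034,-0.007,-0.1,1,
-1.55,1.03,0.82,-0.035,-0.007,-0.101,1,
-1.65,0.83,0.87,-0.034,-0.007,-0.1,1,
-1.71,0.64,0.9,-0.035,-0.007,-0.101,1,
-1.76,0.43,0.94,-0.034,-0.007,-0.1,1,
-1.78,0.22,0.96,-0.035,-0.007,-0.1,1,
-1.79,0,0.97,-0.035,-0.007,-0.101,1,
-1.77,-0.2,0.99,-0.034,-0.007,-0.1,1,
-1.73,-0.42,0.98,-0.035,-0.007,-0.101,1,
-1.68,-0.62,0.98,-0.034,-0.007,-0.1,1,
-1.59,-0.82,0.97,-0.035,-0.007,-0.1,1,
-1.5,-1.01,0.94,-0.034,-0.007,-0.101,1,
-1.38,-1.18,0.92,-0.035,-0.007,-0.1,1,
-1.25,-1.35,0.88,-0.035,-0.007,-0.101,1,
[ 612.48721994 -303.41375792  254.07115732]
```

Emit:
play_rows(increments=[0,0,-1,0,0,0,1,0,0,-3,0,0,0,1,0,0,-4,0,0,0,1,0,0,-4,0,0,0,1,0,0,-4,0,0,0,1,0,0,-4,0,0,0,1,0,0,-4,0,0,0,1,0.7,1.9,0,-0.035,-0.007,-0.1,1,0.5,2.0,0,-0.034,-0.007,-0.101,1,0.3,2.0,0.1,-0.035,-0.007,-0.1,1,0.1,2.0,0.2,-0.034,-0.007,-0.101,1,-0.1,2.0,0.3,-0.035,-0.007,-0.1,1,-0.3,2.0,0.3,-0.034,-0.007,-0.1,1,-0.5,1.9,0.4,-0.035,-0.007,-0.101,1,-0.7,1.9,0.5,-0.035,-0.007,-0.1,1,-0.9,1.8,0.5,-0.034,-0.006,-0.101,1,-1.0,1.7,0.6,-0.035,-0.007,-0.1,1,-1.2,1.5,0.7,-0.034,-0.007,-0.1,1])

```text
t: 9.2
tcp_pos: [574.9, -1.5, 252.3]
ee_rot: [164.4, 14.4, 49.2]
wrist_force: [0.6, 0.6, -4.3]
width: 0.384
gripper_force: 30.0
```

Emit:
play_rows(increments=[-1.3,1.4,0.7,-0.035,-0.007,-0.101,1,-1.4,1.2,0.8,-0.034,-0.007,-0.1,1,-1.6,1.0,0.8,-0.035,-0.007,-0.101,1,-1.6,0.8,0.9,-0.034,-0.007,-0.1,1,-1.7,0.6,0.9,-0.035,-0.007,-0.101,1,-1.8,0.4,0.9,-0.034,-0.007,-0.1,1,-1.8,0.2,1.0,-0.035,-0.007,-0.1,1,-1.8,0,1.0,-0.035,-0.007,-0.101,1,-1.8,-0.2,1.0,-0.034,-0.007,-0.1,1,-1.7,-0.4,1.0,-0.035,-0.007,-0.101,1,-1.7,-0.6,1.0,-0.034,-0.007,-0.1,1,-1.6,-0.8,1.0,-0.035,-0.007,-0.1,1,-1.5,-1.0,0.9,-0.034,-0.007,-0.101,1,-1.4,-1.2,0.9,-0.035,-0.007,-0.1,1,-1.2,-1.4,0.9,-0.035,-0.007,-0.101,1,0,0,0,0,0,0,1,0,0,0,0,0,0,1])

```text
t: 10.9
tcp_pos: [610.1, -298.5, 252.5]
ee_rot: [179.2, 37.7, 142.0]
wrist_force: [0.4, -0.7, -4.1]
width: 0.38
gripper_force: 30.0
```

```bash
python3 - <<'E'
from gauge import *
s,f=look('i1'); print({k:np.round(s[k],2) for k in('t','tcp_pos','ee_rot','q','width','gripper_force','wrist_force','wrist_torque')})
Ti=np.linalg.inv(T(s)); print('bore in tool',(Ti@[513.6,-232.1,166.4,1]).round(1), 'px bore',proj(f,[513.6,-232.1,166.4],s),'tip px',proj(f,(T(s)@[88,0,-6,1])[:3],s))
cv2.imwrite('pics/i1b.png',cv2.resize(f['pixels'][0:240,96:416],(800,600),interpolation=cv2.INTER_CUBIC))
E
```

```text
{'t': np.float64(10.9), 'tcp_pos': array([ 610.07, -298.55,  252.51]), 'ee_rot': array([179.21,  37.67, 141.97]), 'q': array([-23.52,  17.  , 111.  , -28.54,  17.03, -50.97]), 'width': np.float64(0.38), 'gripper_force': np.float64(30.0), 'wrist_force': array([ 0.38, -0.69, -4.14]), 'wrist_torque': array([ 0.36,  0.57, -0.01])}
bore in tool [145.2  -7.1  -3.4   1. ] px bore [[240.15839423 -50.54010039]] tip px [[255.03941717  77.09592635]]
```

View pics/i1b.png

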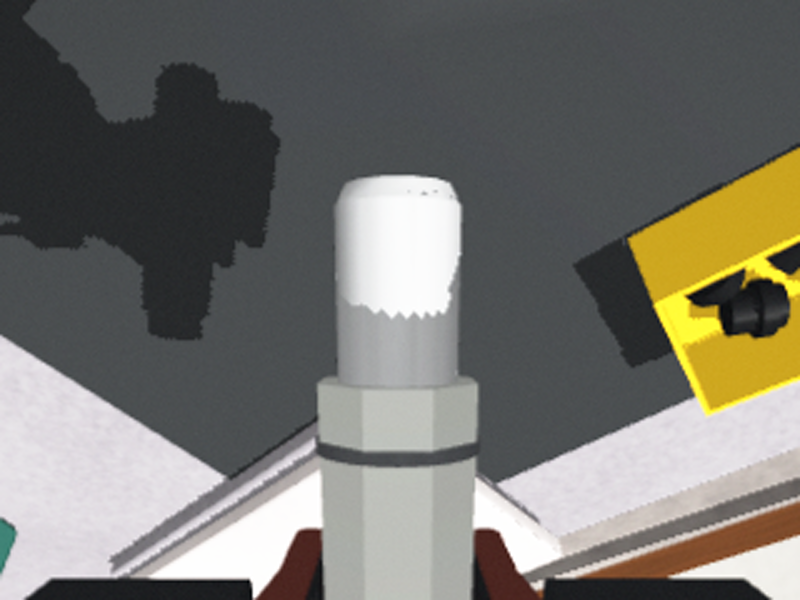

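The held gauge is straight in the jaws: the axis is at column 398 along its whole length, with the go tip at row 178. Next I correct the yaw and approach to 20 mm short of the mouth.

```bash
cat > ins.py <<'E'
from gauge import *
from workcell import robot
def bfr(h,t):
    h,t=np.radians([h,t]); b=np.array([np.cos(t)*np.cos(h),np.cos(t)*np.sin(h),np.sin(t)]); z=np.array([np.sin(t)*np.cos(h),np.sin(t)*np.sin(h),-np.cos(t)]); return b,z
def tgt(B,h,t,gap,lead=88.,sgn=1):
    "TCP pose with plug end `gap` short of the mouth; sgn=1 go (tool x inward), -1 no-go"
    b,z=bfr(h,t); Rm=frame(-sgn*b,z); return np.array(B)+b*(lead+gap)+6*z,Rm
def st():
    s=robot.state(); print({k:np.round(s[k],2).tolist() for k in('t','tcp_pos','ee_rot','q','width','wrist_force','wrist_torque')}); return s
E
python3 - <<'E'
from ins import *
P,Rm=tgt([513.6,-232.1,166.4],-35.8,38,20); M=plan(P,Rm,6,grip=1); print(M[:3,3])
E
```

```text
0.62,-0.07,0.03,-0.002,-0.001,-0.005,1,
0.62,-0.07,0.04,-0.001,-0.001,-0.005,1,
0.62,-0.07,0.03,-0.002,-0.001,-0.005,1,
0.62,-0.06,0.04,-0.001,-0,-0.005,1,
0.63,-0.06,0.03,-0.002,-0.001,-0.005,1,
0.62,-0.06,0.03,-0.001,-0.001,-0.005,1,
[ 585.57518245 -284.06744772  228.14575354]
```

Emit:
play_rows(increments=[0.6,-0.1,0,-0.002,-0.001,-0.005,1,0.6,-0.1,0.1,-0.001,-0.001,-0.005,1,0.6,-0.1,0,-0.002,-0.001,-0.005,1,0.6,-0.1,0.1,-0.001,0,-0.005,1,0.6,0,0,-0.002,-0.001,-0.005,1,0.7,0,0,-0.001,-0.001,-0.005,1,0,0,0,0,0,0,1,0,0,0,0,0,0,1,0,0,0,0,0,0,1])

```text
t: 11.85
tcp_pos: [586.7, -284.9, 228.9]
ee_rot: [-179.9, 38.1, 144.4]
wrist_force: [0.4, 0.5, -4.3]
width: 0.387
gripper_force: 30.0
```

```bash
python3 - <<'E'
from ins import *
s=st(); s,f=look('i2')
b,z=bfr(-35.8,38); y=np.cross(z,-b); B=np.array([513.6,-232.1,166.4])
Ti=np.linalg.inv(T(s)); print('bore in tool',(Ti@[*B,1]).round(1)); 
print(R.from_matrix(T(s)[:3,:3].T@frame(-b,z)).as_rotvec(degrees=True))
up=-z
cs=[B+u*25*y+v*25*up for u,v in((-1,1),(1,1),(1,-1),(-1,-1))]+[B]
print(proj(f,np.array(cs),s).round(1).tolist())
cv2.imwrite('pics/i2b.png',cv2.resize(f['pixels'][0:180,135:375],(800,600),interpolation=cv2.INTER_CUBIC))
E
```

```text
{'t': 11.85, 'tcp_pos': [586.73, -284.95, 228.92], 'ee_rot': [-179.92, 38.1, 144.4], 'q': [-23.48, 16.99, 115.49, -37.07, 12.54, -44.0], 'width': 0.39, 'wrist_force': [0.41, 0.47, -4.25], 'wrist_torque': [0.38, 0.52, 0.01]}
bore in tool [109.6   0.4  -6.5   1. ]
[0.04598242 0.09733508 0.15937332]
[[194.8, 9.5], [317.6, 9.9], [298.0, 45.0], [213.3, 44.8], [255.9, 30.5]]
```

View pics/i2b.png

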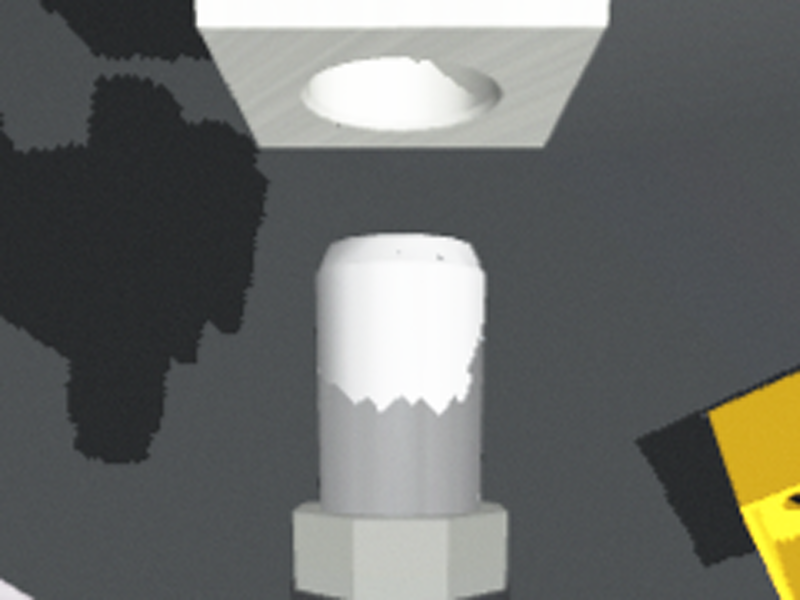

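Very clear view. The boss face corners are (195,27), (609,27), (546,147) and (259,147), and the bore is centred at column 401. The gauge axis is also at column 401, so sideways alignment and heading are good. I'll refine the height of the bore relative to the plug from this same image.

```bash
cat > rel.py <<'E'
from face import *
from ins import bfr
def cam(f,ptool):
    E=np.linalg.inv(np.array(f['hand_eye'])); q=np.atleast_2d(ptool)@E[:3,:3].T+E[:3,3]; return np.c_[f['fx']*q[:,0]/q[:,2]+f['cx'],f['fy']*q[:,1]/q[:,2]+f['cy']]
def line(f,a,b,w=2):
    g=gaussian_filter(cv2.cvtColor(f['pixels'],cv2.COLOR_BGR2GRAY).astype(float),.6); e=edge(g,a,b,w); return cv2.fitLine(e,cv2.DIST_HUBER,0,.01,.01).ravel()
def x_at(l,row): return l[2]+(row-l[3])/l[1]*l[0]
E
python3 - <<'E'
from rel import *
s,f=pickle.load(open('i2.pkl','rb'))
px=lambda p:(np.array(p,float)+.5)*.3-.5+[135,0]
C=corners(f,px([[195,27],[609,27],[546,147],[259,147]])); print('corners',C.round(2).tolist())
# face: plane perpendicular to tool x when aligned; unknown x,y,z, small pitch a
def pts(x):
    a,c=x[3:5]; n=R.from_euler('yz',[a,c],degrees=True).as_matrix(); l=np.array([[0,-25,-25],[0,25,-25],[0,25,25],[0,-25,25]],float); return x[:3]+l@n.T
sg=1 if cam(f,[[110,-25,-30]])[0,0]<256 else -1
def P(x): 
    q=cam(f,pts(x)); return q if sg==1 else q[[1,0,3,2]]
for fix in(0,1):
    r=least_squares(lambda x:np.concatenate([(P(x)-C).ravel(),[x[3]*10*fix,x[4]*10*fix]]),[110,0,-6.5,0,0]); print('bore in tool',r.x.round(2),r.fun.round(2), (np.sqrt(np.diag(np.linalg.inv(r.jac.T@r.jac+1e-9*np.eye(5))))*.25).round(2))
# plug sides
L=line(f,px([317,285]),px([321,500]));Rr=line(f,px([485,285]),px([481,500]))
for row in(90,115,140):
    w=x_at(Rr,row)-x_at(L,row); c=(x_at(Rr,row)+x_at(L,row))/2
    t=w/2/f['fx']; D=13.25*np.sqrt(1+1/t**2); D=np.sqrt((13.25/t)**2+13.25**2)
    y=(row-f['cy'])/f['fy']; E=np.array(f['hand_eye']); print(row,w.round(2),c.round(2),'D',D.round(2),'tool pt',(E[:3,:3]@[(c-f['cx'])/f['fx']*D,y*D,D]+E[:3,3]).round(2))
E
```

```text
corners [[193.82, 7.97], [316.31, 7.82], [297.48, 43.93], [212.63, 43.92]]
bore in tool [ 1.1028e+02 -2.0000e-02 -6.0300e+00 -1.2000e-01  1.0000e-02] [ 0.   -0.02  0.11  0.03 -0.19 -0.04  0.03  0.03 -0.    0.  ] [0.12 0.06 0.32 0.14 0.12]
bore in tool [ 1.1028e+02 -2.0000e-02 -6.1100e+00 -0.0000e+00  0.0000e+00] [-0.03  0.07  0.15  0.1  -0.17 -0.17  0.   -0.08 -0.04  0.  ] [0.12 0.06 0.3  0.02 0.02]
90 49.43 254.47 D 142.82 tool pt [82.11 -0.34 -2.37]
115 48.74 254.63 D 144.82 tool pt [69.11 -0.27 -3.55]
140 48.06 254.8 D 146.87 tool pt [55.74 -0.19 -4.77]
```

```bash
python3 - <<'E'
from rel import *
s,f=pickle.load(open('i2.pkl','rb')); E=np.array(f['hand_eye'])
for ang in(0,-2.5,-5):   # candidate pitch about tool y (deg), axis through tool (-2,0,-6)
    def P(x,y,z): return np.array([-2,0,-6])+R.from_euler('y',ang,degrees=True).as_matrix()@[x,y,z]
    r=[cam(f,P(50,0,-17))[0,1],cam(f,P(90,0,-11.5))[0,1],cam(f,P(86,0,-13.25))[0,1],cam(f,P(86,13.25,0))[0,1]]
    w=[abs(cam(f,P(x,17,-7))[0,0]-cam(f,P(x,-17,-7))[0,0]) for x in(45,30,10)]
    ww=[(lambda D:2*265.25*13.25/np.sqrt(D*D-13.25**2))((np.linalg.inv(E)@[*P(x,0,0),1])[2]) for x in(82,69,56)]
    print(ang,'tip',P(90,0,0).round(1),'shoulder/tip rows',np.round(r,1),'handle w',np.round(w,1),'plug w',np.round(ww,1))
g=gaussian_filter(cv2.cvtColor(f['pixels'],cv2.COLOR_BGR2GRAY).astype(float),.6)
col=g[60:240,250:260].mean(1); print('strong rows',[(60+i,int(v)) for i,v in enumerate(np.gradient(col)) if abs(v)>6])
L=line(f,[223.2,160],[226,225]);Rr=line(f,[287,160],[284,225])
for row in(160,180,200,220): print(row,round(x_at(Rr,row)-x_at(L,row),2),round((x_at(Rr,row)+x_at(L,row))/2,2))
for row in(75,90,115,140): # raw profile for plug
    p=g[row,215:295]; d=np.gradient(p); print(row,215+np.argmax(d),215+np.argmin(d))
E
```

```text
0 tip [88.  0. -6.] shoulder/tip rows [158.1  73.   81.4  85.3] handle w [63.5 61.9 59.9] plug w [50.5 49.4 48.3]
-2.5 tip [87.9  0.  -2.1] shoulder/tip rows [156.2  73.6  81.5  86.4] handle w [62.7 61.4 59.8] plug w [49.3 48.4 47.5]
-5 tip [87.7  0.   1.8] shoulder/tip rows [154.5  74.5  82.   87.8] handle w [61.9 60.9 59.7] plug w [48.1 47.4 46.8]
strong rows [(68, 9), (69, 51), (70, 65), (71, 29), (118, -7), (119, -15), (120, -17), (121, -14), (122, -8), (155, 8), (156, 10), (179, -24), (180, -43), (181, -32), (182, -10), (185, 14), (186, 42), (187, 41), (188, 13)]
160 63.92 254.63
180 62.82 254.71
200 61.72 254.79
220 60.62 254.88
75 233 277
90 230 280
115 230 275
140 231 279
```

The handle widths give pitch of about 0 and the axis at tool z -6. The bore is at tool (110.3, 0, -6) with the gap about 21 mm, so it is already aligned. I'll insert in steps with force checks.

Emit:
play_rows(increments=[0.6,0,0,0,0,0,1,0.6,0,0,0,0,0,1,0.5,0,0,0,0,0,1,0.3,0,0,0,0,0,1,0.2,0,0,0,0,0,1,0.2,0,0,0,0,0,1,0.2,0,0,0,0,0,1,0,0,0,0,0,0,1,0,0,0,0,0,0,1])

```text
t: 12.8
tcp_pos: [569.8, -272.9, 212.6]
ee_rot: [-179.9, 38.1, 144.4]
wrist_force: [-0.9, -0.3, -3.3]
width: 0.384
gripper_force: 30.0
```

Emit:
play_rows(increments=[0.25,0,0,0,0,0,1,0.25,0,0,0,0,0,1,0.25,0,0,0,0,0,1,0.25,0,0,0,0,0,1,0,0,0,0,0,0,1])

```text
t: 13.3
tcp_pos: [562.8, -268.0, 205.9]
ee_rot: [-179.9, 38.0, 144.4]
wrist_force: [-0.2, -0.1, -3.5]
width: 0.384
gripper_force: 30.0
```

```bash
python3 - <<'E'
from ins import *
s=st(); M=T(s); f=np.array(s['wrist_force'])-[0.4,0.45,-4.25]; print('force in tool',M[:3,:3].T@f,'torque tool',M[:3,:3].T@(np.array(s['wrist_torque'])-[.38,.52,.01]))
E
```

```text
{'t': 13.3, 'tcp_pos': [562.83, -268.02, 205.92], 'ee_rot': [-179.88, 38.02, 144.44], 'q': [-22.7, 17.2, 119.64, -53.95, 9.9, -26.26], 'width': 0.38, 'wrist_force': [-0.17, -0.12, -3.48], 'wrist_torque': [0.28, 0.52, -0.0]}
force in tool [-0.36875934 -0.79520405 -0.68893372] torque tool [ 0.07173415 -0.06125872 -0.03694342]
```

Force is negligible, but J5 is at 9.9° and J4 at -54°, both near their limits. I'll fit the arm kinematics from the logged states and choose a roll about the bore axis that is feasible for both the go and no-go poses.

```bash
cat > kin.py <<'E'
from ins import *
from scipy.optimize import least_squares
LO=np.array([-172.04,-51.8,4.93,-75.15,6.16,-145.62]);HI=np.array([172.04,120.97,147.93,255.16,154.13,145.62])
def rot(q): return R.from_euler('ZYZYZ',[q[0],q[1]+q[2],q[3],q[4],q[5]+90],degrees=True).as_matrix()
def cols(q):
    a,b=np.radians(q[1]),np.radians(q[1]+q[2]); z=rot(q)[:,2]; c,s=np.cos(np.radians(q[0])),np.sin(np.radians(q[0]))
    rz=[(1,0),(np.sin(a),np.cos(a)),(np.sin(b),np.cos(b)),(np.cos(b),-np.sin(b)),(0,1)]
    return np.array([[r*c,r*s,zz] for r,zz in rz]+[z]).T
import glob
def geom():
    S=[pickle.load(open(n+'.pkl','rb'))[0] for n in('v1','v2','v3','g1','g2','i1','i2')]+[robot.state()]
    A=np.vstack([cols(s['q']) for s in S]);b=np.concatenate([s['tcp_pos'] for s in S]); g,_,rk,sv=np.linalg.lstsq(A,b,rcond=1e-4); 
    er=max(np.degrees(np.linalg.norm(R.from_matrix(rot(s['q']).T@T(s)[:3,:3]).as_rotvec())) for s in S)
    return g,np.abs(A@g-b).max(),er
def ik(g,P,Rm,q0):
    f=lambda q:np.r_[(cols(q)@g-P)/10,R.from_matrix(rot(q).T@Rm).as_rotvec()*10]
    best=None
    for k in q0:
        r=least_squares(f,np.clip(k,LO+.01,HI-.01),bounds=(LO,HI))
        if r.cost<1e-4 and (best is None or margin(r.x)>margin(best)): best=r.x
    return best
def margin(q): return min((q-LO).min(),(HI-q).min())
E
python3 - <<'E'
from kin import *
g,e,er=geom(); print('geom',g.round(1),e,er)
s=robot.state(); q=s['q']
# bore from image i2: in tool (110.3,0,-6)
s2=pickle.load(open('i2.pkl','rb'))[0]; B=(T(s2)@[110.3,0,-6.05,1])[:3]; print('B',B)
h,t=-35.6,38.1
b,z0=bfr(h,t)
seeds=[[-22,17,120,j4,j5,j6] for j4 in(-60,0,60,120) for j5 in(12,40) for j6 in(-120,0,120)]
for sgn,lead,nm in((1,49.5,'go in'),(1,111,'go out'),(-1,68.5,'nogo')):
    for phi in range(-70,71,10):
        z=R.from_rotvec(np.radians(phi)*b).apply(z0); Rm=frame(-sgn*b,z); P=B+b*lead+6*z
        q=ik(g,P,Rm,seeds); print(nm,phi,None if q is None else q.round(0).astype(int).tolist(), '' if q is None else round(margin(q),1))
E
```

```text
Traceback (most recent call last):
  File "kin.py", line 12, in geom
    A=np.vstack([cols(s['q']) for s in S]);b=np.concatenate([s['tcp_pos'] for s in S]); g,_,rk,sv=np.linalg.lstsq(A,b,rcond=1e-4);
                 ~~~~^^^^^^^^
  File "kin.py", line 6, in cols
    a,b=np.radians(q[1]),np.radians(q[1]+q[2]); z=rot(q)[:,2]; c,s=np.cos(np.radians(q[0])),np.sin(np.radians(q[0]))
                                                  ~~~^^^
  File "kin.py", line 4, in rot
    def rot(q): return R.from_euler('ZYZYZ',[q[0],q[1]+q[2],q[3],q[4],q[5]+90],degrees=True).as_matrix()
                       ~~~~~~~~~~~~^^^^^^^^^^^^^^^^^^^^^^^^^^^^^^^^^^^^^^^^^^^^^^^^^^^^^^^^^
  File "scipy/spatial/transform/_rotation.pyx", line 1413, in scipy.spatial.transform._rotation.Rotation.from_euler
ValueError: Expected axis specification to be a non-empty string of upto 3 characters, got ZYZYZ
```

```bash
python3 - <<'E'
p=open('kin.py').read()
p=p.replace("R.from_euler('ZYZYZ',[q[0],q[1]+q[2],q[3],q[4],q[5]+90],degrees=True).as_matrix()","(R.from_euler('ZYZ',[q[0],q[1]+q[2],q[3]],degrees=True)*R.from_euler('YZ',[q[4],q[5]+90],degrees=True)).as_matrix()")
open('kin.py','w').write(p)
E
cat > roll.py <<'E'
from kin import *
g,e,er=geom(); print('geom',g.round(1),e,er)
s2=pickle.load(open('i2.pkl','rb'))[0]; B=(T(s2)@[110.3,0,-6.05,1])[:3]; print('B',B)
b,z0=bfr(-35.6,38.1)
seeds=[[-22,17,120,j4,j5,j6] for j4 in(-60,20,90) for j5 in(12,40) for j6 in(-100,0,100)]
for sgn,lead,nm in((1,49.5,'go in'),(1,111,'go out'),(-1,68.5,'nogo')):
    for phi in range(-80,81,10):
        z=R.from_rotvec(np.radians(phi)*b).apply(z0); Rm=frame(-sgn*b,z); P=B+b*lead+6*z
        q=ik(g,P,Rm,seeds)
        if q is not None: print(nm,phi,q.round(0).astype(int).tolist(),round(margin(q),1))
E
time python3 roll.py
```

```text
geom [  8.2 548.7 477.9  69.3 306.9 293. ] 11.639045548326038 3.893059691195346e-14
B [ 513.11355643 -232.23898842  165.62312328]
go in -80 [-1, 51, 90, -62, 101, 4] 12.9
go in -70 [0, 46, 95, -63, 92, 4] 12.6
go in -60 [0, 41, 100, -63, 82, 4] 11.8
go in -50 [-1, 36, 105, -65, 71, 4] 10.6
go in -40 [-3, 31, 109, -66, 61, 3] 9.0
go in -30 [-6, 26, 114, -68, 49, 2] 7.0
go in -20 [-10, 22, 117, -70, 37, 1] 4.9
go in -10 [-15, 19, 120, -72, 24, -2] 3.2
go in 0 [-21, 17, 122, -70, 10, -8] 3.5
go out -80 [-3, 50, 84, -65, 103, -2] 9.9
go out -70 [-2, 45, 89, -65, 93, -2] 10.6
go out -60 [-3, 40, 94, -64, 83, -3] 10.9
go out -50 [-4, 35, 99, -64, 73, -4] 11.0
go out -40 [-5, 30, 103, -64, 62, -5] 11.0
go out -30 [-8, 25, 107, -64, 50, -7] 11.3
go out -20 [-12, 21, 111, -62, 38, -11] 12.8
go out -10 [-17, 19, 113, -57, 25, -19] 17.7
go out 0 [-22, 17, 115, -38, 13, -42] 7.2
go out 10 [-28, 17, 116, 33, 10, -117] 3.7
nogo 20 [-34, 18, 121, 84, 19, 8] 13.0
nogo 30 [-40, 21, 120, 85, 33, 2] 26.5
nogo 40 [-45, 25, 117, 84, 45, -2] 30.5
nogo 50 [-48, 30, 114, 82, 57, -4] 33.6
nogo 60 [-51, 35, 111, 80, 68, -5] 37.4
nogo 70 [-52, 41, 106, 78, 79, -6] 41.7
nogo 80 [-52, 46, 102, 77, 89, -7] 46.4
real	0m42.750s
user	0m43.234s
sys	0m0.181s
```

The wrist model is exact in rotation. The go end can be finished in this pose (J4 about -70), and the no-go pose is feasible with a +30° roll about the bore. Continuing the insertion slowly.

Emit:
play_rows(increments=[0.2,0,0,0,0,0,1,0.3,0,0,0,0,0,1,0.3,0,0,0,0,0,1,0.3,0,0,0,0,0,1,0.3,0,0,0,0,0,1,0,0,0,0,0,0,1,0,0,0,0,0,0,1])

```text
t: 14.0
tcp_pos: [554.4, -261.9, 197.8]
ee_rot: [-179.9, 38.1, 144.4]
wrist_force: [0.3, -0.5, -3.9]
width: 0.385
gripper_force: 30.0
```

```bash
cat > f.py <<'E'
from ins import *
s=st(); M=T(s); f=np.array(s['wrist_force'])-[0.4,0.45,-4.25]; print('force in tool',(M[:3,:3].T@f).round(1),'torque tool',(M[:3,:3].T@(np.array(s['wrist_torque'])-[.38,.52,.01])).round(2))
print('B in tool',(np.linalg.inv(M)@[513.11,-232.24,165.62,1]).round(1))
E
python3 f.py
```

```text
{'t': 14.0, 'tcp_pos': [554.42, -261.86, 197.82], 'ee_rot': [-179.91, 38.07, 144.42], 'q': [-22.38, 17.37, 121.13, -63.04, 9.19, -16.8], 'width': 0.39, 'wrist_force': [0.29, -0.48, -3.94], 'wrist_torque': [0.35, 0.57, 0.02]}
force in tool [-0.5 -0.8  0. ] torque tool [ 0.03  0.02 -0.04]
B in tool [59.9  0.  -6.   1. ]
```

Emit:
play_rows(increments=[0.2,0,0,0,0,0,1,0.2,0,0,0,0,0,1,0.2,0,0,0,0,0,1,0.2,0,0,0,0,0,1,0,0,0,0,0,0,1,0,0,0,0,0,0,1])

```text
t: 14.6
tcp_pos: [549.2, -258.2, 192.8]
ee_rot: [-179.9, 38.1, 144.4]
wrist_force: [-0.5, 0.3, -3.7]
width: 0.385
gripper_force: 30.0
```

```bash
python3 f.py; python3 - <<'E'
from gauge import *
s,f=look('i3'); cv2.imwrite('pics/i3b.png',cv2.resize(f['pixels'][40:220,135:375],(800,600),interpolation=cv2.INTER_CUBIC))
g=cv2.cvtColor(f['pixels'],cv2.COLOR_BGR2GRAY).astype(float); col=g[60:200,250:260].mean(1); print([(60+i,int(v)) for i,v in enumerate(np.gradient(col)) if abs(v)>5])
from rel import cam
print('face rows expected at top edge/bore', cam(f,[[52,0,-31],[52,0,-6],[49.5,0,-23]])[:,1])
E
```

```text
{'t': 14.6, 'tcp_pos': [549.16, -258.16, 192.78], 'ee_rot': [-179.9, 38.06, 144.42], 'q': [-22.19, 17.5, 122.01, -69.01, 8.9, -10.6], 'width': 0.38, 'wrist_force': [-0.55, 0.32, -3.71], 'wrist_torque': [0.35, 0.54, -0.0]}
force in tool [ 0.2 -0.7 -0.9] torque tool [ 0.03  0.   -0.01]
B in tool [51.7  0.1 -6.   1. ]
[(129, -8), (130, -15), (131, -14), (132, -10), (133, -12), (134, -14), (135, -9), (152, -6), (153, -6), (155, 8), (156, 10), (179, -20), (180, -42), (181, -26), (182, -5), (185, 5), (186, 39), (187, 41), (188, 7)]
face rows expected at top edge/bore [151.6503131  147.00793237 155.08359633]
```

Emit:
play_rows(increments=[0.1,0,0,0,0,0,1,0.1,0,0,0,0,0,1,0,0,0,0,0,0,1,0,0,0,0,0,0,1])

```text
t: 15.05
tcp_pos: [547.9, -257.2, 191.5]
ee_rot: [-179.9, 38.1, 144.4]
wrist_force: [-0.8, -0.3, -4.5]
width: 0.385
gripper_force: 30.0
```

```bash
python3 f.py
```

```text
{'t': 15.05, 'tcp_pos': [547.86, -257.25, 191.54], 'ee_rot': [-179.9, 38.05, 144.42], 'q': [-22.14, 17.54, 122.23, -70.57, 8.84, -8.98], 'width': 0.38, 'wrist_force': [-0.78, -0.28, -4.49], 'wrist_torque': [0.37, 0.58, 0.01]}
force in tool [ 0.6 -1.3 -0.1] torque tool [ 0.04  0.04 -0.03]
B in tool [49.7  0.1 -6.   1. ]
```

Emit:
play_rows(increments=[0.1,0,0,0,0,0,1,0,0,0,0,0,0,1,0,0,0,0,0,0,1])

```text
t: 15.35
tcp_pos: [547.7, -257.0, 191.4]
ee_rot: [-179.9, 38.1, 144.4]
wrist_force: [1.0, -1.9, -2.0]
width: 0.382
gripper_force: 30.0
```

```bash
python3 f.py
```

```text
{'t': 15.35, 'tcp_pos': [547.68, -257.03, 191.38], 'ee_rot': [-179.91, 38.11, 144.42], 'q': [-22.12, 17.55, 122.3, -71.37, 8.82, -8.17], 'width': 0.38, 'wrist_force': [1.03, -1.91, -2.05], 'wrist_torque': [0.01, 0.15, 0.03]}
force in tool [-2.8 -1.5 -0.6] torque tool [ 0.06 -0.51 -0.07]
B in tool [49.4  0.  -6.   1. ]
```

The shoulder has seated: about 3 N axial force and the root within 0.3 mm of where the camera placed the mouth. I'll hold briefly, then draw it out.

Emit:
play_rows(increments=[0,0,0,0,0,0,1,0,0,0,0,0,0,1,-0.2,0,0,0,0,0,1,-0.4,0,0,0,0,0,1,-0.6,0,0,0,0,0,1,-0.7,0,0,0,0,0,1,-0.8,0,0,0,0,0,1,-0.9,0,0,0,0,0,1,-1.0,0,0,0,0,0,1,-1.5,0,0,0,0,0,1,-1.5,0,0,0,0,0,1,-1.4,0,0,0,0,0,1,0,0,0,0,0,0,1])

```text
t: 16.65
tcp_pos: [605.9, -298.6, 247.3]
ee_rot: [-180.0, 38.1, 144.4]
wrist_force: [0.1, -0.6, -3.8]
width: 0.382
gripper_force: 30.0
```

```bash
cat > path.py <<'E'
from kin import *
def follow(g,M,P,Rm,n,q,turn=None):
    "continuous IK along the straight path; returns worst margin, last q, max step"
    p0=M[:3,3];R0=M[:3,:3];rv=R.from_matrix(R0.T@Rm).as_rotvec()
    if turn is not None and np.sign(turn)!=np.sign(rv[2]): rv=rv*(1-2*np.pi/np.linalg.norm(rv))
    m=99;st=np.zeros(6);Q=[]
    for k in range(1,n+1):
        a=k/n;Pk=p0+a*(np.array(P)-p0);Rk=R0@R.from_rotvec(a*rv).as_matrix()
        r=least_squares(lambda q:np.r_[(cols(q)@g-Pk)/10,R.from_matrix(rot(q).T@Rk).as_rotvec()*10],q); 
        st=np.maximum(st,abs(r.x-q)); q=r.x; m=min(m,margin(q)); Q.append(q)
    N=np.eye(4);N[:3,:3]=Rm;N[:3,3]=P
    return m,q,st,N
E
python3 f.py; cat > np.py <<'E'
E
rm np.py; python3 - <<'E'
from path import *
g,e,er=geom(); s=robot.state(); M=T(s); q=np.array(s['q']); 
d=np.array(s['tcp_pos'])-cols(q)@g; print('model off',d.round(1))
B=np.array([513.11,-232.24,165.62]); b,_=bfr(-35.6,38.1); z0=bfr(-35.6,38.1)[1]
for phi in(20,30,40):
  z=R.from_rotvec(np.radians(phi)*b).apply(z0); Rf=frame(b,z); Pf=B+b*(67.4+40)-Rf@[0,0,-6.]
  up=np.array([640,-270,340])
  for mid in(-36,0,20):
    m1,q1,s1,M1=follow(g,M,up,down(mid+180),12,q)      # tool upright, still go inward
    m2,q2,s2,M2=follow(g,M1,up,down(mid),24,q1,turn=-1)
    m2b,q2b,s2b,M2b=follow(g,M1,up,down(mid),24,q1,turn=1)
    m3,q3,s3,M3=follow(g,M2,Pf,Rf,16,q2); m4,q4,s4,M4=follow(g,M2b,Pf,Rf,16,q2b)
    m5,q5,s5,M5=follow(g,M3,Pf-40*b,Rf,8,q3)
    print(phi,mid,'up',round(m1,1),q1.round(0),'| turn-',round(m2,1),'turn+',round(m2b,1),q2b.round(0),'| tilt-',round(m3,1),q3.round(0),s3.round(0),'tilt+',round(m4,1),q4.round(0),s4.round(0),'in',round(m5,1))
E
```

```text
{'t': 16.65, 'tcp_pos': [605.89, -298.6, 247.34], 'ee_rot': [-179.96, 38.14, 144.36], 'q': [-24.05, 17.07, 112.06, -28.64, 15.09, -53.04], 'width': 0.38, 'wrist_force': [0.06, -0.57, -3.8], 'wrist_torque': [0.35, 0.53, 0.01]}
force in tool [-0.5 -1.  -0.2] torque tool [ 0.03 -0.01 -0.02]
B in tool [ 1.402e+02 -1.000e-01 -6.200e+00  1.000e+00]
model off [5.3 9.6 1.7]
20 -36 up 14.8 [-23.  25.  77.  -0.  78. -77.] | turn- -111.3 turn+ 42.5 [-23.  25.  77.  -0.  78. 103.] | tilt- -192.7 [ -34.   18.  116.   71.   20. -338.] [ 1.  1.  3. 14.  4. 15.] tilt+ 14.2 [-34.  18. 116.  71.  20.  22.] [ 1.  1.  3. 14.  4. 15.] in -206.9
20 0 up 14.1 [ -23.   25.   77.   -0.   78. -113.] | turn- -147.3 turn+ 40.2 [-23.  25.  77.  -0.  78.  67.] | tilt- -192.7 [ -34.   18.  116.   71.   20. -338.] [ 1.  1.  3. 13.  4. 12.] tilt+ 14.2 [-34.  18. 116.  71.  20.  22.] [ 1.  1.  3. 13.  4. 12.] in -206.9
20 20 up 12.7 [ -23.   25.   77.   -0.   78. -133.] | turn- -167.3 turn+ 20.2 [-23.  25.  77.  -0.  78.  47.] | tilt- -192.7 [ -34.   18.  116.   71.   20. -338.] [ 1.  1.  3. 13.  4. 10.] tilt+ 14.2 [
[... 902 characters left out ...]
 turn+ 42.5 [-23.  25.  77.  -0.  78. 103.] | tilt- -209.2 [ -44.   25.  113.   80.   46. -355.] [2. 2. 3. 7. 4. 9.] tilt+ 34.3 [-44.  25. 113.  80.  46.   5.] [2. 2. 3. 7. 4. 9.] in -216.2
40 0 up 14.1 [ -23.   25.   77.   -0.   78. -113.] | turn- -147.3 turn+ 40.2 [-23.  25.  77.  -0.  78.  67.] | tilt- -209.2 [ -44.   25.  113.   80.   46. -355.] [1. 1. 2. 7. 3. 6.] tilt+ 34.7 [-44.  25. 113.  80.  46.   5.] [1. 1. 2. 7. 3. 6.] in -216.2
40 20 up 12.7 [ -23.   25.   77.   -0.   78. -133.] | turn- -167.3 turn+ 20.2 [-23.  25.  77.  -0.  78.  47.] | tilt- -209.2 [ -44.   25.  113.   80.   46. -355.] [1. 1. 2. 7. 3. 5.] tilt+ 34.7 [-44.  25. 113.  80.  46.   5.] [1. 1. 2. 7. 3. 5.] in -216.2
```

```bash
python3 - <<'E'
from ins import *
B=np.array([513.11,-232.24,165.62]); b,z0=bfr(-35.6,38.1)
z=R.from_rotvec(np.radians(30)*b).apply(z0); Rf=frame(b,z); Pf=B+b*50-Rf@[-68.6,0,-6.]
up=[640,-270,340]
M=plan(up,down(180),9,grip=1);print()
M=plan(up,down(0),22,turn=1,grip=1,T0=M);print()
M=plan(Pf,Rf,14,grip=1,T0=M); print(M[:3,3],Pf,R.from_matrix(Rf).as_euler('xyz',degrees=True))
E
```

```text
-0.73,0.48,-0.73,-0.023,0.072,-0.067,1,
-0.71,0.45,-0.78,-0.023,0.071,-0.066,1,
-0.68,0.42,-0.82,-0.023,0.071,-0.067,1,
-0.65,0.39,-0.85,-0.023,0.072,-0.066,1,
-0.61,0.37,-0.89,-0.023,0.071,-0.067,1,
-0.58,0.36,-0.92,-0.024,0.072,-0.066,1,
-0.52,0.34,-0.96,-0.023,0.071,-0.067,1,
-0.48,0.33,-0.98,-0.023,0.072,-0.066,1,
-0.43,0.32,-1.01,-0.023,0.072,-0.067,1,

-0,-0,0,-0,-0,0.143,1,
-0,-0,0,-0,-0,0.143,1,
-0,-0,0,-0,-0,0.142,1,
-0,-0,0,-0,-0,0.143,1,
-0,-0,0,-0,-0,0.143,1,
-0,0,0,-0,-0,0.143,1,
-0,0,0,-0,-0,0.143,1,
-0,0,0,-0,-0,0.142,1,
-0,0,0,-0,0,0.143,1,
-0,0,0,-0,0,0.143,1,
-0,0,0,-0,0,0.143,1,
-0,0,0,-0,0,0.143,1,
-0,0,0,-0,0,0.143,1,
-0,0,0,-0,0,0.142,1,
-0,0,0,-0,0,0.143,1,
-0,0,0,-0,0,0.143,1,
0,0,0,-0,0,0.143,1,
0,0,0,-0,0,0.143,1,
0,0,0,-0,0,0.142,1,
0,0,0,-0,0,0.143,1,
0,0,0,-0,0,0.143,1,
0,0,0,-0,0,0.143,1,

-0.33,0.11,0.75,0.02,0.056,0.029,1,
-0.37,0.14,0.73,0.02,0.055,0.03,1,
-0.41,0.17,0.71,0.021,0.056,0.029,1,
-0.44,0.19,0.68,0.02,0.055,0.03,1,
-0.47,0.22,0.65,0.02,0.056,0.029,1,
-0.49,0.25,0.61,0.02,0.055,0.029,1,
-0.53,0.27,0.59,0.02,0.056,0.03,1,
-0.54,0.3,0.55,0.021,0.055,0.029,1,
-0.57,0.33,0.51,0.02,0.056,0.03,1,
-0.58,0.35,0.47,0.02,0.056,0.029,1,
-0.6,0.39,0.43,0.02,0.055,0.029,1,
-0.61,0.4,0.39,0.021,0.056,0.03,1,
-0.62,0.44,0.35,0.02,0.055,0.029,1,
-0.62,0.45,0.3,0.02,0.056,0.03,1,
[ 593.35037679 -285.98972854  234.76108192] [ 593.35043808 -285.99693178  234.71142047] [-150.   -38.1  -35.6]
```

Emit:
play_rows(increments=[-0.7,0.5,-0.7,-0.023,0.072,-0.067,1,-0.7,0.4,-0.8,-0.023,0.071,-0.066,1,-0.7,0.4,-0.8,-0.023,0.071,-0.067,1,-0.7,0.4,-0.8,-0.023,0.072,-0.066,1,-0.6,0.4,-0.9,-0.023,0.071,-0.067,1,-0.6,0.4,-0.9,-0.024,0.072,-0.066,1,-0.5,0.3,-1.0,-0.023,0.071,-0.067,1,-0.5,0.3,-1.0,-0.023,0.072,-0.066,1,-0.4,0.3,-1.0,-0.023,0.072,-0.067,1,0,0,0,0,0,0.143,1,0,0,0,0,0,0.143,1,0,0,0,0,0,0.142,1,0,0,0,0,0,0.143,1,0,0,0,0,0,0.143,1,0,0,0,0,0,0.143,1,0,0,0,0,0,0.143,1,0,0,0,0,0,0.142,1,0,0,0,0,0,0.143,1,0,0,0,0,0,0.143,1,0,0,0,0,0,0.143,1])

```text
t: 18.65
tcp_pos: [634.9, -273.0, 333.7]
ee_rot: [178.9, 0.7, 87.9]
wrist_force: [-0.2, 0.2, -3.6]
width: 0.381
gripper_force: 30.0
```

Emit:
play_rows(increments=[0,0,0,0,0,0.143,1,0,0,0,0,0,0.143,1,0,0,0,0,0,0.142,1,0,0,0,0,0,0.143,1,0,0,0,0,0,0.143,1,0,0,0,0,0,0.143,1,0,0,0,0,0,0.143,1,0,0,0,0,0,0.142,1,0,0,0,0,0,0.143,1,0,0,0,0,0,0.143,1,0,0,0,0,0,0.143,1,0,0,0,0,0,0,1,0,0,0,0,0,0,1])

```text
t: 19.95
tcp_pos: [635.3, -273.0, 334.3]
ee_rot: [179.3, -1.1, -1.5]
wrist_force: [-0.1, 0.1, -3.3]
width: 0.382
gripper_force: 30.0
```

```bash
python3 - <<'E'
from ins import *
s=st()
B=np.array([513.11,-232.24,165.62]); b,z0=bfr(-35.6,38.1)
z=R.from_rotvec(np.radians(30)*b).apply(z0); Rf=frame(b,z); Pf=B+b*50-Rf@[-68.6,0,-6.]
M=plan(Pf,Rf,14,grip=1); print(M[:3,3])
E
```

```text
{'t': 19.95, 'tcp_pos': [635.29, -273.03, 334.31], 'ee_rot': [179.28, -1.15, -1.51], 'q': [-24.14, 24.27, 79.39, -0.24, 75.0, 67.43], 'width': 0.38, 'wrist_force': [-0.06, 0.07, -3.29], 'wrist_torque': [-0.0, 0.16, 0.02]}
-0.31,0.09,0.71,0.021,0.054,0.028,1,
-0.35,0.12,0.68,0.022,0.053,0.028,1,
-0.38,0.14,0.67,0.021,0.054,0.029,1,
-0.4,0.16,0.64,0.022,0.054,0.028,1,
-0.44,0.19,0.61,0.021,0.053,0.028,1,
-0.47,0.22,0.59,0.022,0.054,0.028,1,
-0.48,0.24,0.55,0.021,0.053,0.028,1,
-0.51,0.27,0.52,0.022,0.054,0.028,1,
-0.53,0.29,0.49,0.021,0.054,0.029,1,
-0.55,0.32,0.45,0.022,0.053,0.028,1,
-0.56,0.35,0.42,0.021,0.054,0.028,1,
-0.57,0.36,0.38,0.022,0.054,0.028,1,
-0.58,0.4,0.34,0.021,0.053,0.028,1,
-0.58,0.41,0.3,0.022,0.054,0.028,1,
[ 593.3918985  -286.00712652  234.72502362]
```

Emit:
play_rows(increments=[-0.3,0.1,0.7,0.021,0.054,0.028,1,-0.3,0.1,0.7,0.022,0.053,0.028,1,-0.4,0.1,0.7,0.021,0.054,0.029,1,-0.4,0.2,0.6,0.022,0.054,0.028,1,-0.4,0.2,0.6,0.021,0.053,0.028,1,-0.5,0.2,0.6,0.022,0.054,0.028,1,-0.5,0.2,0.6,0.021,0.053,0.028,1,-0.5,0.3,0.5,0.022,0.054,0.028,1,-0.5,0.3,0.5,0.021,0.054,0.029,1,-0.6,0.3,0.4,0.022,0.053,0.028,1,-0.6,0.4,0.4,0.021,0.054,0.028,1,-0.6,0.4,0.4,0.022,0.054,0.028,1,-0.6,0.4,0.3,0.021,0.053,0.028,1,-0.6,0.4,0.3,0.022,0.054,0.028,1,0,0,0,0,0,0,1,0,0,0,0,0,0,1])

```text
t: 21.55
tcp_pos: [592.8, -286.1, 234.8]
ee_rot: [-150.1, -38.1, -35.6]
wrist_force: [-0.3, 0.4, -3.3]
width: 0.384
gripper_force: 30.0
```

```bash
cat > ng.py <<'E'
import sys
from ins import *
gap,n=float(sys.argv[1]),int(sys.argv[2]); s=st()
B=np.array([513.11,-232.24,165.62]); b,z0=bfr(-35.6,38.1)
z=R.from_rotvec(np.radians(30)*b).apply(z0); Rf=frame(b,z); Pf=B+b*gap-Rf@[-68.6,0,-6.]
M=T(s); tip=(M@[-68.6,0,-6,1])[:3]-B; print('tip rel mouth: along',(tip@b).round(2),'side',np.round([tip@np.cross(z0,b),tip@z0],2),'axis err deg',np.degrees(np.arccos(M[:3,0]@b)).round(2))
plan(Pf,Rf,n,grip=1)
E
python3 ng.py 12 5
python3 - <<'E'
from workcell import robot
import cv2,numpy as np
a=robot.grab_frame('scene')['pixels'][70:210,100:270]; b=robot.grab_frame('top')['pixels'][170:310,300:470]
cv2.imwrite('pics/n1.png',np.hstack([cv2.resize(i,(400,330),interpolation=cv2.INTER_CUBIC) for i in(a,b)]))
E
```

```text
{'t': 21.55, 'tcp_pos': [592.79, -286.09, 234.84], 'ee_rot': [-150.09, -38.14, -35.62], 'q': [-41.44, 20.88, 114.19, 75.7, 34.6, 11.72], 'width': 0.38, 'wrist_force': [-0.31, 0.43, -3.3], 'wrist_torque': [-0.06, 0.8, 0.02]}
tip rel mouth: along 49.76 side [ 0.37 -0.3 ] axis err deg 0.04
-0.76,-0,0.01,0,-0,0,1,
-0.75,-0.01,0.01,0.001,-0,0,1,
-0.76,-0,0.01,0,-0,0,1,
-0.75,-0,0.01,0,-0.001,0,1,
-0.76,-0.01,0.01,0.001,0,0,1,
```

View pics/n1.png

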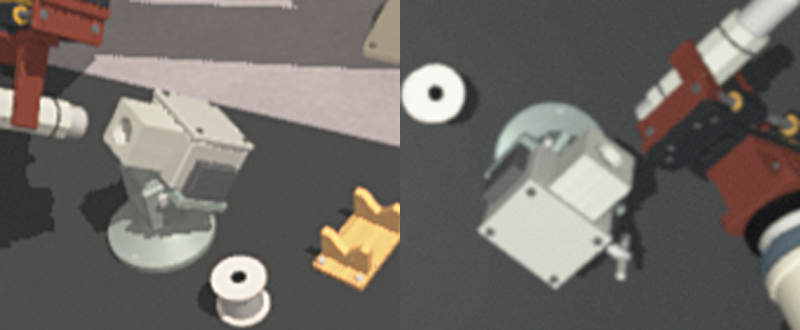

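The scene crop shows the short no-go end at (75,120) pointing at the bore (120,125), with the gripper clear of the housing. Advancing straight in.

Emit:
play_rows(increments=[-0.8,0,0,0,0,0,1,-0.8,0,0,0,0,0,1,-0.8,0,0,0,0,0,1,-0.8,0,0,0,0,0,1,-0.6,0,0,0,0,0,1,-0.4,0,0,0,0,0,1,-0.2,0,0,0,0,0,1,0,0,0,0,0,0,1,0,0,0,0,0,0,1])

```text
t: 22.55
tcp_pos: [565.3, -266.0, 208.2]
ee_rot: [-149.9, -38.2, -35.8]
wrist_force: [-0.3, 0.7, -3.8]
width: 0.382
gripper_force: 30.0
```

```bash
python3 ng.py 1 4
```

```text
{'t': 22.55, 'tcp_pos': [565.27, -266.0, 208.21], 'ee_rot': [-149.93, -38.23, -35.82], 'q': [-41.87, 21.37, 119.14, 83.61, 33.94, 1.97], 'width': 0.38, 'wrist_force': [-0.27, 0.71, -3.77], 'wrist_torque': [-0.07, 0.85, -0.05]}
tip rel mouth: along 6.5 side [-0.13 -0.26] axis err deg 0.21
-0.14,0,0.01,0,-0.001,-0,1,
-0.14,0.01,0.01,0.001,-0.001,-0.001,1,
-0.13,0,0.01,-0,-0.001,-0,1,
-0.14,0,0.01,0,-0,-0,1,
```

Emit:
play_rows(increments=[-0.2,0,0,0,0,0,1,-0.2,0,0,0,0,0,1,-0.1,0,0,0,0,0,1,-0.1,0,0,0,0,0,1,0,0,0,0,0,0,1])

```text
t: 23.05
tcp_pos: [561.1, -262.9, 204.1]
ee_rot: [-149.9, -38.2, -35.8]
wrist_force: [-0.0, -0.1, -3.2]
width: 0.382
gripper_force: 30.0
```

```bash
python3 ng.py 0 1
```

```text
{'t': 23.05, 'tcp_pos': [561.09, -262.95, 204.13], 'ee_rot': [-149.92, -38.19, -35.82], 'q': [-41.94, 21.5, 119.84, 84.72, 33.9, 0.57], 'width': 0.38, 'wrist_force': [-0.01, -0.08, -3.22], 'wrist_torque': [-0.07, 0.81, 0.02]}
tip rel mouth: along -0.09 side [-0.18 -0.3 ] axis err deg 0.19
0.01,0.02,0.04,0.001,-0.003,-0.002,1,
```

Emit:
play_rows(increments=[-0.1,0,0,0,0,0,1,0,0,0,0,0,0,1])

```text
t: 23.25
tcp_pos: [560.5, -262.5, 203.6]
ee_rot: [-149.9, -38.2, -35.8]
wrist_force: [0.7, -0.3, -3.5]
width: 0.388
gripper_force: 30.0
```

Emit:
play_rows(increments=[-0.1,0,0,0,0,0,1,0,0,0,0,0,0,1])

```text
t: 23.45
tcp_pos: [559.9, -262.1, 203.1]
ee_rot: [-149.9, -38.2, -35.8]
wrist_force: [0.3, -0.8, -2.2]
width: 0.384
gripper_force: 30.0
```

```bash
python3 ng.py 0 1
```

```text
{'t': 23.45, 'tcp_pos': [559.94, -262.15, 203.07], 'ee_rot': [-149.92, -38.21, -35.83], 'q': [-41.96, 21.53, 120.05, 85.1, 33.89, 0.11], 'width': 0.38, 'wrist_force': [0.28, -0.75, -2.18], 'wrist_torque': [0.02, 0.88, 0.02]}
tip rel mouth: along -1.84 side [-0.16 -0.3 ] axis err deg 0.21
0.18,0.02,0.04,0.001,-0.003,-0.002,1,
```

Emit:
play_rows(increments=[-0.1,0,0,0,0,0,1,0,0,0,0,0,0,1,0,0,0,0,0,0,1])

```text
t: 23.75
tcp_pos: [559.8, -262.1, 203.1]
ee_rot: [-149.9, -38.3, -35.8]
wrist_force: [2.4, -2.0, -0.0]
width: 0.384
gripper_force: 30.0
```

```bash
python3 ng.py 0 1
```

```text
{'t': 23.75, 'tcp_pos': [559.83, -262.08, 203.06], 'ee_rot': [-149.9, -38.28, -35.85], 'q': [-41.97, 21.53, 120.1, 85.3, 33.9, -0.12], 'width': 0.38, 'wrist_force': [2.4, -2.02, -0.02], 'wrist_torque': [-0.15, 0.22, -0.21]}
tip rel mouth: along -1.96 side [-0.17 -0.29] axis err deg 0.26
0.19,0.02,0.05,0.001,-0.004,-0.001,1,
```

It is refused: about 4.8 N along the bore and no travel. I'll add a little push and hold, then withdraw.

Emit:
play_rows(increments=[-0.05,0,0,0,0,0,1,0,0,0,0,0,0,1,0,0,0,0,0,0,1,0,0,0,0,0,0,1,0,0,0,0,0,0,1])

```text
t: 24.25
tcp_pos: [559.8, -262.1, 203.1]
ee_rot: [-149.9, -38.3, -35.9]
wrist_force: [4.7, -2.2, 0.7]
width: 0.385
gripper_force: 30.0
```

Emit:
play_rows(increments=[0.2,0,0,0,0,0,1,0.5,0,0,0,0,0,1,1,0,0,0,0,0,1,1.5,0,0,0,0,0,1,1.5,0,0,0,0,0,1,1.5,0,0,0,0,0,1,1,0,0,0,0,0,1,0,0,0,0,0,0,1])

```text
t: 25.05
tcp_pos: [605.4, -295.0, 247.1]
ee_rot: [-150.0, -38.3, -35.8]
wrist_force: [-0.3, 0.6, -2.5]
width: 0.382
gripper_force: 30.0
```

```bash
python3 - <<'E'
from ins import *
import cv2
s=st(); f=robot.grab_frame('top'); g=robot.grab_frame('scene'); pickle.dump((s,f,g),open('r1.pkl','wb'))
# empty rest: beech colour masks in both first frames
d=pickle.load(open('f0.pkl','rb'))
for n,c0 in(('top',(274,259)),('scene',(255,172))):
    im=d[n]['pixels']; h=cv2.cvtColor(im,cv2.COLOR_BGR2HSV); m=((h[...,0]>8)&(h[...,0]<24)&(h[...,1]>60)&(h[...,2]>110)).astype(np.uint8)
    k,l,stt,c=cv2.connectedComponentsWithStats(m)
    for i in range(1,k):
        if stt[i,4]>60: print(n,stt[i].tolist(),c[i].round(1).tolist())
x=d['top']['pixels'][225:290,245:300]; y=d['scene']['pixels'][145:197,228:281]
cv2.imwrite('pics/rest.png',np.hstack([cv2.resize(x,(400,473),interpolation=cv2.INTER_CUBIC),cv2.resize(y,(400,473),interpolation=cv2.INTER_CUBIC)]))
E
```

```text
{'t': 25.05, 'tcp_pos': [605.42, -295.0, 247.15], 'ee_rot': [-149.96, -38.25, -35.78], 'q': [-41.28, 20.83, 112.0, 72.96, 35.1, 15.36], 'width': 0.38, 'wrist_force': [-0.27, 0.56, -2.54], 'wrist_torque': [-0.06, 0.91, 0.02]}
top [154, 92, 42, 63, 756] [174.5, 124.3]
top [309, 96, 68, 49, 1793] [343.7, 119.0]
top [240, 138, 32, 49, 814] [254.9, 163.6]
top [103, 225, 41, 24, 430] [122.6, 235.7]
top [254, 233, 38, 53, 1345] [272.7, 259.0]
top [31, 282, 12, 48, 454] [36.6, 305.8]
scene [0, 0, 50, 35, 659] [19.0, 13.1]
scene [222, 0, 48, 10, 200] [249.6, 3.3]
scene [353, 0, 16, 26, 69] [360.5, 17.8]
scene [370, 0, 135, 47, 1778] [427.1, 18.1]
scene [206, 3, 71, 29, 1205] [243.9, 16.2]
scene [491, 11, 21, 39, 148] [501.9, 35.1]
scene [274, 23, 47, 68, 1980] [296.0, 57.3]
scene [364, 28, 125, 43, 2556] [427.5, 48.5]
scene [233, 149, 43, 45, 977] [253.7, 171.7]
scene [468, 175, 14, 34, 336] [474.3, 191.8]
scene [370, 214, 42, 12, 465] [390.5, 219.4]
scene [217, 225, 25, 47, 269] [228.4, 248.5]
scene [90, 227, 79, 56, 1217] [126.8, 247.4]
scene [229, 232, 35, 48, 663] [247.0, 256.1]
scene [87, 244, 90, 53, 1020] [140.9, 274.9]
scene [287, 276, 61, 84, 1016] [315.3, 323.3]
```

```bash
cat > rest.py <<'E'
from h import *
def wood(im,box=None):
    h=cv2.cvtColor(im,cv2.COLOR_BGR2HSV); return ((h[...,0]>8)&(h[...,0]<24)&(h[...,1]>60)&(h[...,2]>100)).astype(np.uint8)
E
python3 - <<'E'
from rest import *
d=pickle.load(open('f0.pkl','rb'));t=d['top']
def rect(f,seed,z,s=None):
    k,l,stt,c=cv2.connectedComponentsWithStats(wood(f['pixels'])); i=l[seed[1],seed[0]]
    m=(l==i).astype(np.uint8); cs,_=cv2.findContours(m,cv2.RETR_EXTERNAL,cv2.CHAIN_APPROX_NONE); p=max(cs,key=cv2.contourArea).reshape(-1,2)
    w=onz(f,p,z,s)[:,:2].astype(np.float32); return cv2.minAreaRect(w),w
r,w=rect(t,(272,259),8); print('empty',r)
c,sz,a=r; 
r2,_=rect(t,(254,170),8); print('small',r2)
E
```

```text
empty ((445.99951171875, 8.38895034790039), (72.1045150756836, 122.40677642822266), 77.35565185546875)
small ((632.6802978515625, 46.34088134765625), (989.4337768554688, 1362.2386474609375), 1.4338890314102173)
```

View pics/rest.png

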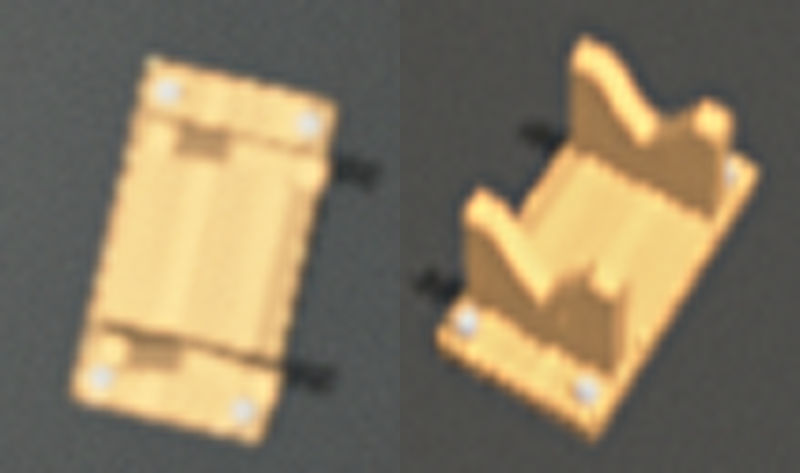

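The empty rest is clear in both crops. In the top crop the four base screws are at (168,91), (309,123), (242,411) and (100,378), and its corners are at (150,57), (338,100), (260,443) and (72,402). In the scene crop screws show at (466,321) and (586,390).

```bash
python3 - <<'E'
from ins import *
d=pickle.load(open('f0.pkl','rb'));t=d['top'];sc=d['scene']
a=lambda p:(np.array(p,float)+.5)*[55/400,65/473]-.5+[245,225]; b=lambda p:(np.array(p,float)-[400,0]+.5)*[53/400,52/473]-.5+[228,145]
W=onz(t,a([[168,91],[309,123],[242,411],[100,378]]),8); C=onz(t,a([[150,57],[338,100],[260,443],[72,402]]),8)
for n,X in(('screws',W),('corners',C)):
    v=X[0]+X[1]-X[2]-X[3]; print(n,X[:,:2].round(1).tolist(),'centre',X.mean(0).round(1),'heading',np.degrees(np.arctan2(v[1],v[0])).round(2),[np.linalg.norm(X[i]-X[i-1]).round(1) for i in range(4)])
# heights from two views: screws 4(top: lower-left/right) vs scene: find matching by residual
o,dd=rays(t,a([[168,91],[309,123],[242,411],[100,378]]));o2,d2=rays(sc,b([[466,321],[586,390]]))
for j in range(2):
    for i in range(4):
        p,r=tri([(o,dd[i]),(o2,d2[j])])
        if r[0]<5: print('screw',i,j,p.round(1),round(r[0],2))
E
```

```text
screws [[500.3, 22.5], [490.1, -26.6], [391.6, -4.7], [402.0, 44.3]] centre [446.    8.9   8. ] heading -12.54 [np.float64(100.7), np.float64(50.2), np.float64(100.9), np.float64(50.1)]
corners [[511.9, 28.9], [498.2, -36.6], [380.9, -11.0], [393.7, 53.8]] centre [446.2   8.8   8. ] heading -12.1 [np.float64(120.8), np.float64(67.0), np.float64(120.1), np.float64(66.1)]
screw 1 0 [490.4 -26.5  12.1] 0.27
screw 0 1 [500.5  22.2  11. ] 0.42
screw 2 1 [ 367.7  -18.8 -163.2] 4.4
```

```bash
python3 - <<'E'
from path import *
g,e,er=geom(); s=robot.state(); M=T(s); q=np.array(s['q'])
m1,q1,s1,M1=follow(g,M,[610,-230,330],down(-5),14,q); m2,q2,s2,M2=follow(g,M1,[445.6,9,110],down(-12.5),10,q1); print(m1,q1.round(0),s1.round(1),m2,q2.round(0),s2.round(1))
Mc=plan([610,-230,330],down(-5),14,grip=1); print(); Mc=plan([445.6,9,110],down(-12.5),10,grip=1,T0=Mc); print(Mc[:3,3])
E
```

```text
28.153639415753144 [-21.  21.  84.  -0.  74.  74.] [2.2 1.  2.1 9.1 3.9 8.7] 28.25538782533104 [  1.  21. 120.  -0.  39. 104.] [3.  1.3 4.5 0.  3.9 3.8]
0.19,-0.65,-0.34,-0.023,-0.055,-0.024,1,
0.18,-0.64,-0.36,-0.022,-0.054,-0.023,1,
0.18,-0.63,-0.38,-0.023,-0.055,-0.024,1,
0.17,-0.61,-0.41,-0.022,-0.054,-0.024,1,
0.16,-0.6,-0.43,-0.023,-0.055,-0.024,1,
0.16,-0.58,-0.46,-0.022,-0.054,-0.023,1,
0.14,-0.57,-0.47,-0.023,-0.055,-0.024,1,
0.13,-0.56,-0.5,-0.022,-0.054,-0.024,1,
0.11,-0.54,-0.51,-0.023,-0.055,-0.023,1,
0.1,-0.53,-0.53,-0.023,-0.054,-0.024,1,
0.08,-0.52,-0.55,-0.022,-0.055,-0.024,1,
0.06,-0.5,-0.57,-0.023,-0.054,-0.024,1,
0.04,-0.48,-0.57,-0.022,-0.055,-0.023,1,
0.03,-0.48,-0.6,-0.023,-0.054,-0.024,1,

-1.85,-2.24,2.2,0,-0,0.013,1,
-1.87,-2.21,2.2,0,-0,0.013,1,
-1.91,-2.19,2.2,0,-0,0.013,1,
-1.93,-2.16,2.2,0,-0,0.013,1,
-1.96,-2.14,2.2,0,-0,0.013,1,
-1.99,-2.12,2.2,0,-0,0.014,1,
-2.01,-2.08,2.2,0,-0,0.013,1,
-2.05,-2.06,2.2,0,-0,0.013,1,
-2.07,-2.03,2.2,0,-0,0.013,1,
-2.1,-2.01,2.2,0,-0,0.013,1,
[445.57575324   9.02683369 109.96495942]
```

Emit:
play_rows(increments=[0.2,-0.7,-0.3,-0.023,-0.055,-0.024,1,0.2,-0.6,-0.4,-0.022,-0.054,-0.023,1,0.2,-0.6,-0.4,-0.023,-0.055,-0.024,1,0.2,-0.6,-0.4,-0.022,-0.054,-0.024,1,0.2,-0.6,-0.4,-0.023,-0.055,-0.024,1,0.2,-0.6,-0.5,-0.022,-0.054,-0.023,1,0.1,-0.6,-0.5,-0.023,-0.055,-0.024,1,0.1,-0.6,-0.5,-0.022,-0.054,-0.024,1,0.1,-0.5,-0.5,-0.023,-0.055,-0.023,1,0.1,-0.5,-0.5,-0.023,-0.054,-0.024,1,0.1,-0.5,-0.6,-0.022,-0.055,-0.024,1,0.1,-0.5,-0.6,-0.023,-0.054,-0.024,1,0,-0.5,-0.6,-0.022,-0.055,-0.023,1,0,-0.5,-0.6,-0.023,-0.054,-0.024,1,0,0,0,0,0,0,1])

```text
t: 26.65
tcp_pos: [611.2, -229.5, 332.1]
ee_rot: [-180.0, -0.0, -4.9]
wrist_force: [0.1, 0.9, -2.9]
width: 0.385
gripper_force: 30.0
```

Emit:
play_rows(increments=[-1.9,-2.2,2.2,0,0,0.013,1,-1.9,-2.2,2.2,0,0,0.013,1,-1.9,-2.2,2.2,0,0,0.013,1,-1.9,-2.2,2.2,0,0,0.013,1,-2.0,-2.1,2.2,0,0,0.013,1,-2.0,-2.1,2.2,0,0,0.014,1,-2.0,-2.1,2.2,0,0,0.013,1,-2.0,-2.1,2.2,0,0,0.013,1,-2.1,-2.0,2.2,0,0,0.013,1,-2.1,-2.0,2.2,0,0,0.013,1,0,0,0,0,0,0,1,0,0,0,0,0,0,1])

```text
t: 27.85
tcp_pos: [445.0, 7.8, 111.7]
ee_rot: [180.0, -0.0, -12.5]
wrist_force: [0.9, -0.6, -3.0]
width: 0.381
gripper_force: 30.0
```

```bash
python3 - <<'E'
from gauge import *
from rest import wood
from rel import cam
import ins
s=ins.st(); s,f=look('p1')
Mc=plan([445.6,9,75],down(-12.5),3,grip=1)
# rest base in wrist view: wood mask contour -> plane z=8
k,l,stt,c=cv2.connectedComponentsWithStats(wood(f['pixels']))
for i in range(1,k):
    if stt[i,4]>150: 
        p=np.argwhere(l==i)[:,::-1]; w=onz(f,p,8,s)[:,:2]; q=(w-[446,8.9])@np.array([[np.cos(np.radians(-12.5)),-np.sin(np.radians(-12.5))],[np.sin(np.radians(-12.5)),np.cos(np.radians(-12.5))]])
        print(stt[i].tolist(),'rest-frame extents',q.min(0).round(1),q.max(0).round(1))
E
```

```text
{'t': 27.85, 'tcp_pos': [445.0, 7.8, 111.66], 'ee_rot': [179.98, -0.03, -12.52], 'q': [-0.51, 20.78, 120.21, -0.04, 38.99, 102.04], 'width': 0.38, 'wrist_force': [0.94, -0.6, -3.04], 'wrist_torque': [0.0, 0.12, -0.01]}
-0.04,-0.05,1.24,0,-0.001,-0,1,
-0.04,-0.04,1.25,0,-0.001,-0.001,1,
-0.03,-0.05,1.24,0,-0.001,-0,1,
[279, 130, 13, 45, 243] rest-frame extents [ 17.5 -37.3] [ 59.9 -24.8]
[184, 246, 14, 54, 406] rest-frame extents [-124.1   59.8] [-59.8  76.8]
[312, 246, 15, 54, 407] rest-frame extents [-124.2  -80.1] [-59.9 -62.6]
[120, 312, 315, 13, 2549] rest-frame extents [-157.1 -207. ] [-141.1  152.7]
```

Emit:
play_rows(increments=[0,-0.1,1.5,0,0,0,1,-0.1,0,1.5,0,0,0,1,0,0,1.5,0,0,0,1,0,0,0.7,0,0,0,1,0,0,0.4,0,0,0,1,0,0,0.3,0,0,0,1,0,0,0,0,0,0,1,0,0,0,0,0,0,1])

```text
t: 28.7
tcp_pos: [445.8, 8.8, 53.5]
ee_rot: [180.0, -0.1, -12.5]
wrist_force: [0.7, -0.9, -3.5]
width: 0.384
gripper_force: 30.0
```

```bash
python3 -c "
from ins import *
st()"
```

```text
{'t': 28.7, 'tcp_pos': [445.78, 8.78, 53.52], 'ee_rot': [179.97, -0.14, -12.54], 'q': [-0.36, 27.73, 121.31, -0.11, 30.83, 102.27], 'width': 0.38, 'wrist_force': [0.67, -0.92, -3.49], 'wrist_torque': [-0.01, 0.19, -0.02]}
```

Emit:
play_rows(increments=[0,0,0.3,0,0,0,1,0,0,0.2,0,0,0,1,0,0,0.2,0,0,0,1,0,0,0,0,0,0,1,0,0,0,0,0,0,1])

```text
t: 29.2
tcp_pos: [445.3, 8.8, 46.0]
ee_rot: [180.0, -0.1, -12.5]
wrist_force: [-0.4, -0.2, -3.0]
width: 0.38
gripper_force: 30.0
```

Emit:
play_rows(increments=[0,0,0.1,0,0,0,1,0,0,0.1,0,0,0,1,0,0,0,0,0,0,1,0,0,0,0,0,0,1])

```text
t: 29.6
tcp_pos: [445.5, 8.6, 44.5]
ee_rot: [180.0, -0.1, -12.5]
wrist_force: [-0.6, -3.1, 5.0]
width: 0.382
gripper_force: 30.0
```

Contact with the saddles is about 8 N at TCP z 44.5, which matches the axis at 50 mm. Releasing now.

Emit:
play_rows(increments=[0,0,0,0,0,0,0,0,0,0,0,0,0,-0.3,0,0,0,0,0,0,-0.6,0,0,0,0,0,0,-0.8,0,0,0,0,0,0,-0.8,0,0,0,0,0,0,-0.8,0,0,0,0,0,0,-0.8])

```text
t: 30.3
tcp_pos: [445.4, 8.8, 44.1]
ee_rot: [180.0, -0.1, -12.5]
wrist_force: [-0.0, -0.0, 0.1]
width: 0.893
gripper_force: 0.0
```

Emit:
play_rows(increments=[0,0,-0.3,0,0,0,-0.8,0,0,-1,0,0,0,-0.8,0,0,-2,0,0,0,-0.8,0,0,-3,0,0,0,-0.8,0,0,-3,0,0,0,-0.8,0,0,-3,0,0,0,-0.8,0,0,-2,0,0,0,-0.8,0,0,0,0,0,0,-0.8,0,0,0,0,0,0,-0.8])

```text
t: 31.2
tcp_pos: [445.2, 9.0, 187.6]
ee_rot: [180.0, -0.2, -12.5]
wrist_force: [0.1, 0.0, -0.7]
width: 0.901
gripper_force: 0.0
```

```bash
python3 - <<'E'
from ins import *
from scipy.ndimage import gaussian_filter
s=st(); s,f=look('e1')
rc,rh=np.array([446,8.9]),np.radians(-12.5)
u=np.array([np.cos(rh),np.sin(rh)]);v=np.array([-u[1],u[0]])
im=f['pixels'].astype(int); m=((im.min(2)>130)&(im.max(2)-im.min(2)<45)).astype(np.uint8)
k,l,stt,c=cv2.connectedComponentsWithStats(m)
for i in range(1,k):
    p=np.argwhere(l==i)[:,::-1]; w=onz(f,p,50,s)[:,:2]-rc
    if stt[i,4]>200 and np.linalg.norm(w.mean(0))<90:
        q=np.c_[w@u,w@v]; a=np.linalg.svd(q-q.mean(0),full_matrices=False)[2][0]
        prof=[(kk,round(q[abs(q[:,0]-kk)<2,1].mean(),1),round(np.ptp(q[abs(q[:,0]-kk)<2,1]),1)) for kk in range(-70,91,10) if (abs(q[:,0]-kk)<2).sum()>3]
        print(stt[i].tolist(),q.min(0).round(1),q.max(0).round(1),'tilt to trough',np.degrees(np.arctan(a[1]/a[0])).round(2)); print(prof)
E
```

```text
{'t': 31.2, 'tcp_pos': [445.19, 8.98, 187.61], 'ee_rot': [179.98, -0.17, -12.54], 'q': [-0.34, 12.74, 117.5, -0.07, 49.6, 102.25], 'width': 0.9, 'wrist_force': [0.06, 0.04, -0.72], 'wrist_torque': [0.0, 0.17, -0.04]}
[239, 98, 33, 148, 4152] [-74.6 -19.5] [92.2 16.5] tilt to trough 0.34
[(-70, np.float64(-1.3), np.float64(29.7)), (-60, np.float64(-1.3), np.float64(29.6)), (-50, np.float64(-1.7), np.float64(35.2)), (-40, np.float64(0.7), np.float64(35.0)), (-30, np.float64(-1.5), np.float64(34.7)), (-20, np.float64(-1.9), np.float64(34.4)), (-10, np.float64(-1.4), np.float64(35.3)), (0, np.float64(-1.4), np.float64(35.0)), (10, np.float64(-1.4), np.float64(34.8)), (20, np.float64(-1.4), np.float64(34.5)), (30, np.float64(-1.4), np.float64(34.2)), (40, np.float64(-1.4), np.float64(33.9)), (50, np.float64(-0.9), np.float64(34.7)), (60, np.float64(-0.5), np.float64(25.8)), (70, np.float64(-0.5), np.float64(25.6)), (80, np.float64(-0.5), np.float64(25.4)), (90, np.float64(-0.9), np.float64(23.1))]
```

The gauge lies in the V with its width consistent with the 50 mm axis height. It is 0.3° off the trough and within about 2 mm of centre, and the arm is clear. Handing in.

```bash
python3 -c "
from workcell import robot
print(robot.finish_job())"
```

```text
the job is handed in; nothing more can be done
None
```

The go end seated fully in the bore at about 3 N, the no-go end was refused under a light push of about 5 N, and the gauge was laid in the empty V-rest and the job handed in at 31 s; the verdict was not shown to me.

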